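# Index the stand's collars and load the circuit board

## Robot

A 6-joint arm with a two-finger parallel gripper is mounted at the origin on a cart in front of the work surface, level with it; the furniture and walls round the work are solid. World frame = base frame: x ahead of the robot, y to its left, z up, the work surface at z = 0. Lengths are in m, angles in rad, forces in N, time in s.
With the tool pointing down it reaches from about 0.35 to 0.85 m from the base axis. Payload 8.1 kg.
Tool frame: the origin (TCP) lies on the centre line of the jaws, within the pads' length; the fingertips stand robot.tip_reach ahead of it and the grasp point (between the pads) lies 5 mm behind it (robot.tip_reach is the distance from the TCP to the fingertips, in m); z points along the fingers, y is the direction in which the jaws open and shut (so a half turn about z gives the same grasp; the last joint's range is limited). The gripper opens to 93 mm and grips with 3 to 60 N. Pads are 15 mm wide; open, the fingers measure 128 mm over their backs; the gripper's body (75 mm by 188 mm) begins 65 mm behind the grasp point.
Start: joints at [1.043, 0.13, 1.488, -0, 1.523, -0.085], TCP at [0.257, 0.542, 0.208] pointing down, gripper open.
Joint ranges: [-2.96, 2.96], [-0.89, 2.26], [0.02, 2.5], [-1.34, 4.48], [0, 2.73], [-2.66, 2.66]. Speed limits (rad/s): [2.39, 2.39, 2.79, 3.14, 3.14, 3.14].

## Interface

Orientations are given as a rotation vector (axis times angle).
In Python, from plant import sensors, read_camera, robot gives the robot as it stands.
- The arm moves only by the tool play_rows, never from a script. Its argument "series" is a list that holds one entry, the list of rows, each a list of 5 numbers: the closure, from -1 (fully open) to 1 (shut), then the shift along the world's x, y, z in m, then the turn about the world's z in rad. A call has 1 to 8 rows; each row is the pose to reach, as a shift and turn from the pose commanded when the call began; what a row does not reach only later rows make up. A row lasts 1/10 s, in which the tool goes at most 50 mm and 8.59 degrees, less where a joint would pass 70% of its speed; a pose out of reach is approached as far as the arm can. A call with a gripper value outside its range is refused whole. The fingers move at their own pace and stop on an object; "force" is the grip in N (left out, the last holds). Time passes only in rows, so rows that repeat a pose let the fingers close. It gives the time, the measured TCP pose, the force and the opening at its end, in the units of the state.
- sensors.read_state(): the state, without advancing time (a new reading comes with each control period).
- read_camera(name): name is "scene" or "side" or "wrist"; returns a dict with "color" (400x640x3 uint8, red, green, blue), "range_z" (400x640 float32, m along the optical axis (not along the pixel's ray), 0 where there is no reading), "intrinsics" (3x3 intrinsics, pixels), "D" ([k1, k2, p1, p2, k3] as OpenCV has them; the pictures are not rectified), "rvec" (rotation vector, rad) and "tvec" (3), from world to camera coordinates, as OpenCV has them. Camera axes: x right, y down, z forward; pixel columns grow to the right and rows downward; lengths in m; the calibration is good to about 2 mm. A picture is of the moment at which its call begins.
- robot.close_job(): hands the job in, once; it reports no verdict.
The state is a dict: "t": time; "q": joint angles; "dq": joint speeds; "joint_torque": joint torques, N m; "tool_pos": TCP position; "orientation": TCP orientation; "force": force on the tool from outside, world axes, zero at the start; "wrist_torque": the same for the moment, N m; "opening": finger opening in m.
Only numpy, scipy, OpenCV 4.12 (cv2) and the standard library are available. Lean on these libraries where they do the work, as an engineer would, in place of code of your own. Each camera call takes 0.05 s, during which the arm holds its last target.

## Task

Turn every collar in the test stand, in its nest, until the hole in its ear lines up with the index hole in the stand, and put an index pin from the block through both, fully home. When all the collars are pinned, slide the circuit board straight up out of its holder and stand it in the collars' lined-up slots, fully down and centred on the stand, then let go. Do not disturb the card box, the motor or the bottle.

Things in the scene. Friction and masses are not known exactly. Their poses are not given: they have to be found in the camera images.
- stand: test stand: fixed aluminium plate 24 mm thick flat on the bench, origin under the axis of its middle nest; it reaches -42 to +82 mm along its x and 165 mm either way along y. Three nests (round 42 mm bores) in a row along y, 110 mm apart; 42 mm from each nest's axis on its +x side (away from the robot) a 14 mm index hole goes through the plate, a red line behind it
- stand_centre (a point): axis of the stand's middle nest at the stand's top face (24 mm above the bench); axes are the stand's own, z up
- stand_hole_1 (a point): mouth of the 14 mm index hole of nest 1 (+y end), at the stand's top face; that nest's axis is 42 mm from here along the stand's -x. A nest without a collar needs no pin
- stand_hole_2 (a point): mouth of the 14 mm index hole of nest 2 (middle), at the stand's top face; that nest's axis is 42 mm from here along the stand's -x. A nest without a collar needs no pin
- stand_hole_3 (a point): mouth of the 14 mm index hole of nest 3 (-y end), at the stand's top face; that nest's axis is 42 mm from here along the stand's -x. A nest without a collar needs no pin
- collar_1_hub (a point): collar 1 (may be absent), loose in any one of the nests: centre of its black hub, half-way up, 29 mm above the stand's top. Hub 39.5 mm (x) by 44 mm (y), 34 mm high: two cheeks with a slot along y, 8.5 mm wide, between them; its floor is the brass flange (51 mm across, 12 mm thick) on the stand's top. Turns freely about z (barrel 40 mm, 19 mm deep); lined up when its x is the stand's x
- collar_1_hole (a point): centre of the 14 mm index hole in the flat brass ear of collar 1, at the ear's top face, 12 mm above the stand's top. The hole is 42 mm from the collar's axis along the collar's +x; the ear is 30 mm wide, 12 mm thick and ends 57 mm from the axis
- collar_2_hub (a point): collar 2 (may be absent), loose in any one of the nests: centre of its black hub, half-way up, 29 mm above the stand's top. Hub 39.5 mm (x) by 44 mm (y), 34 mm high: two cheeks with a slot along y, 8.5 mm wide, between them; its floor is the brass flange (51 mm across, 12 mm thick) on the stand's top. Turns freely about z (barrel 40 mm, 19 mm deep); lined up when its x is the stand's x
- collar_2_hole (a point): centre of the 14 mm index hole in the flat brass ear of collar 2, at the ear's top face, 12 mm above the stand's top. The hole is 42 mm from the collar's axis along the collar's +x; the ear is 30 mm wide, 12 mm thick and ends 57 mm from the axis
- collar_3_hub (a point): collar 3 (may be absent), loose in any one of the nests: centre of its black hub, half-way up, 29 mm above the stand's top. Hub 39.5 mm (x) by 44 mm (y), 34 mm high: two cheeks with a slot along y, 8.5 mm wide, between them; its floor is the brass flange (51 mm across, 12 mm thick) on the stand's top. Turns freely about z (barrel 40 mm, 19 mm deep); lined up when its x is the stand's x
- collar_3_hole (a point): centre of the 14 mm index hole in the flat brass ear of collar 3, at the ear's top face, 12 mm above the stand's top. The hole is 42 mm from the collar's axis along the collar's +x; the ear is 30 mm wide, 12 mm thick and ends 57 mm from the axis
- pin_1_knob (a point): index pin 1 (0.05 kg): centre of its round red knob, 22 mm across, 34 mm high; z up along the pin. Below the knob a 10 mm steel shank, 32 mm long, its last 8 mm tapering to 4 mm. Any pin fits any hole. At first upright in the pin block, knob's underside on its top. Fully home, the knob's underside rests on the ear, this point 17 mm above the ear's top
- pin_2_knob (a point): index pin 2 (0.05 kg): centre of its round red knob, 22 mm across, 34 mm high; z up along the pin. Below the knob a 10 mm steel shank, 32 mm long, its last 8 mm tapering to 4 mm. Any pin fits any hole. At first upright in the pin block, knob's underside on its top. Fully home, the knob's underside rests on the ear, this point 17 mm above the ear's top
- pin_3_knob (a point): index pin 3 (0.05 kg): centre of its round red knob, 22 mm across, 34 mm high; z up along the pin. Below the knob a 10 mm steel shank, 32 mm long, its last 8 mm tapering to 4 mm. Any pin fits any hole. At first upright in the pin block, knob's underside on its top. Fully home, the knob's underside rests on the ear, this point 17 mm above the ear's top
- pin_block_top (a point): centre of the top face of the loose blue pin block, 60 mm (x) by 160 mm (y), 38 mm high, 0.8 kg; three 14 mm holes, 46 mm apart along its y, in which the three pins stand. To the left or to the right of the stand
- board_centre (a point): centre of the circuit board (0.16 kg), 272 mm long (y), 95 mm high (z, up), 4 mm thick (x). Its top edge carries a white grip strip 9 mm thick, 16 mm high, 260 mm long, to hold it by; small parts on one face stand 5 mm out between 5 mm below and 26 mm above this point. At first in the board holder. Fully down in the collars' slots this point is 59.5 mm above the stand's top; either face may look to the robot
- board: the circuit board, origin at the middle of its lower edge (see board_centre)
- board_holder_floor (a point): centre of the floor under the board in the loose grey board holder (1.3 kg): a foot 90 mm (x) by 310 mm (y), 12 mm thick, this point on its top, with an upright channel at each end, 58 mm high above this floor, whose 7 mm wide groove holds the last 10 to 14 mm of the board's end. The board slides straight up out of it; between the channels it stands free
- carton: bystander: small brown card box 90x68x58 mm, origin under its centre
- motor: bystander: loose stepper motor lying on its side, 67x42x42 mm, black and bare metal, with a thin shaft, origin under its centre
- dropper_bottle: bystander: white plastic bottle with black cap, 32 mm across, 75 mm high, origin under its centre
Things that resemble listed ones, but are neither listed nor needed, are in the scene too. What is shaped like the part that bears pin_2_knob but green is not meant.

How it is judged:
On the way, in this order (a step that is already met when the one before it is completed fails the run):
1. every collar is lined up in its nest with an index pin fully home through its ear and the stand (horizontal distance between each of collar_1_hub, collar_2_hub, collar_3_hub and stand_centre below 0.116 m and z of each of collar_1_hub, collar_2_hub, collar_3_hub in the frame of stand_centre below 0.033 m and angle between each of collar_1_hub, collar_2_hub, collar_3_hub's own z axis and vertical below 0.08 rad and angle between the y axis of each of collar_1_hub, collar_2_hub, collar_3_hub and the y axis of stand_centre, either way round below 0.08 rad and x of each of collar_1_hole, collar_2_hole, collar_3_hole in the frame of stand_centre above 0.036 m and ((horizontal distance between pin_1_knob and collar_1_hole below 0.005 m and z of pin_1_knob in the frame of collar_1_hole between 0.012 and 0.0205 m) or (horizontal distance between pin_2_knob and collar_1_hole below 0.005 m and z of pin_2_knob in the frame of collar_1_hole between 0.012 and 0.0205 m) or (horizontal distance between pin_3_knob and collar_1_hole below 0.005 m and z of pin_3_knob in the frame of collar_1_hole between 0.012 and 0.0205 m)) and ((horizontal distance between pin_1_knob and collar_2_hole below 0.005 m and z of pin_1_knob in the frame of collar_2_hole between 0.012 and 0.0205 m) or (horizontal distance between pin_2_knob and collar_2_hole below 0.005 m and z of pin_2_knob in the frame of collar_2_hole between 0.012 and 0.0205 m) or (horizontal distance between pin_3_knob and collar_2_hole below 0.005 m and z of pin_3_knob in the frame of collar_2_hole between 0.012 and 0.0205 m)) and ((horizontal distance between pin_1_knob and collar_3_hole below 0.005 m and z of pin_1_knob in the frame of collar_3_hole between 0.012 and 0.0205 m) or (horizontal distance between pin_2_knob and collar_3_hole below 0.005 m and z of pin_2_knob in the frame of collar_3_hole between 0.012 and 0.0205 m) or (horizontal distance between pin_3_knob and collar_3_hole below 0.005 m and z of pin_3_knob in the frame of collar_3_hole between 0.012 and 0.0205 m))), for 0.3 s.
2. the board has been lifted clear of its holder (z of board_centre in the frame of board_holder_floor above 0.11 m), for 0.1 s.
At the end, for the whole second after the job is handed in: Every collar present: in its nest, square to the stand (0.08 rad), pin within 5 mm of its hole, knob on the ear (3.5 mm). Board: in the slots, down within 4 mm, upright (0.2 rad), parallel to the row (0.06 rad), within 9 mm of its line and centred along it within 20 mm, at rest (all of step 1 and x of board_centre in the frame of stand_centre between -0.009 and 0.009 m and y of board_centre in the frame of stand_centre between -0.02 and 0.02 m and z of board_centre in the frame of stand_centre between 0.054 and 0.0635 m and angle between board_centre's own z axis and vertical below 0.2 rad and angle between the y axis of board_centre and the y axis of stand_centre, either way round below 0.06 rad and linear speed of board below 0.03 m/s); the robot touches nothing.
It fails at once if the carton is moved more than 40 mm (distance of carton from where it was at the start of the episode above 0.04 m).
It fails at once if the motor is moved more than 40 mm (distance of motor from where it was at the start of the episode above 0.04 m).
It fails at once if the bottle is moved more than 40 mm (distance of dropper_bottle from where it was at the start of the episode above 0.04 m).
Of collar_1, collar_2, collar_3 only 2 to 3 are there at a start; the rules pass over those that are not, and their reading is None.
At some moment in a run one of pin_block, board_holder may be knocked a few centimetres aside while the robot is not near it.
It also fails if it takes over 210 s, if anything falls off the work surface, if the arm or the gripper's body presses on something with over 40 N, if the wrist force passes 120 N, or if a joint passes its speed limit or range.

## Working session

There is one attempt and no reset: what is moved stays moved. The work goes in short steps, Python scripts to look and compute and a tool call to move; the robot and the scene stay as the last step left them, time stands still between calls to the robot, and variables do not carry over. Pictures are saved under pics/ and viewed, and the job is handed in when it is done.

Besides the shell and the picture viewer there is one more tool, called after "Request:" by a JSON object that holds its "name" and its "arguments". play_rows: Moves the arm, as the interface text tells. Its arguments: {"type":"object","properties":{"series":{"type":"array","items":{"type":"array","items":{"type":"array","items":{"type":"number"}}}},"force":{"type":"number"}},"required":["series"]}

```bash
ls; mkdir -p pics
cat > h.py <<'E'
import numpy as np, cv2
from plant import sensors, read_camera, robot
def cam(n):
    c=read_camera(n); c['R']=cv2.Rodrigues(np.array(c['rvec'],float))[0]; c['t']=np.array(c['tvec'],float).ravel()
    return c
def save(c,f): cv2.imwrite('pics/'+f,cv2.cvtColor(c['color'],cv2.COLOR_RGB2BGR))
def rays(c,uv):
    uv=np.array(uv,float).reshape(-1,1,2)
    n=cv2.undistortPoints(uv,np.array(c['intrinsics'],float),np.array(c['D'],float)).reshape(-1,2)
    d=np.c_[n,np.ones(len(n))]@c['R']; o=-c['R'].T@c['t']
    return o,d
def onplane(c,uv,z):
    o,d=rays(c,uv); s=(z-o[2])/d[:,2]; return o+d*s[:,None]
def world(c):
    h,w=c['range_z'].shape
    u,v=np.meshgrid(np.arange(w),np.arange(h))
    o,d=rays(c,np.c_[u.ravel(),v.ravel()])
    P=o+d*c['range_z'].reshape(-1,1); P[c['range_z'].ravel()<=0]=np.nan
    return P.reshape(h,w,3)
def proj(c,P):
    return cv2.projectPoints(np.array(P,float).reshape(-1,1,3),np.array(c['rvec'],float),np.array(c['tvec'],float),np.array(c['intrinsics'],float),np.array(c['D'],float))[0].reshape(-1,2)
E
python3 - <<'E'
from h import *
print(sensors.read_state()); print(robot.tip_reach)
for n in ['scene','side','wrist']:
    c=cam(n); save(c,n+'0.png'); print(n,-c['R'].T@c['t'],c['R'][2])
E
```

```text
pics
{'t': 0.0, 'q': array([ 1.04263104e+00,  1.31185297e-01,  1.48927750e+00, -3.23880248e-05,
        1.52300476e+00, -8.54103331e-02]), 'dq': array([-0.00061148, -0.00109907, -0.00269825, -0.00068842,  0.00027166,
       -0.00157413]), 'joint_torque': array([ 1.70743493e-03, -5.59851301e+01, -4.91766071e+01,  7.67996768e-02,
        3.53403669e-02, -1.41505434e-04]), 'tool_pos': array([0.25675289, 0.54162853, 0.20667404]), 'orientation': array([-6.89690841e-01, -3.06440196e+00,  2.82244280e-03]), 'force': array([-0.61792784,  0.33530117,  0.2338825 ]), 'wrist_torque': array([0.02266914, 0.03946898, 0.03562935]), 'opening': 0.093187000663219}
0.014
scene [0.00551671 0.69993955 0.98975771] [ 0.40684534 -0.54851454 -0.73048523]
side [ 0.1740809  -0.7100404   0.59918222] [ 0.37199422  0.74116741 -0.55883018]
wrist [0.18393246 0.57676531 0.38323879] [ 0.26308547 -0.12665106 -0.95642331]
```

View pics/scene0.png

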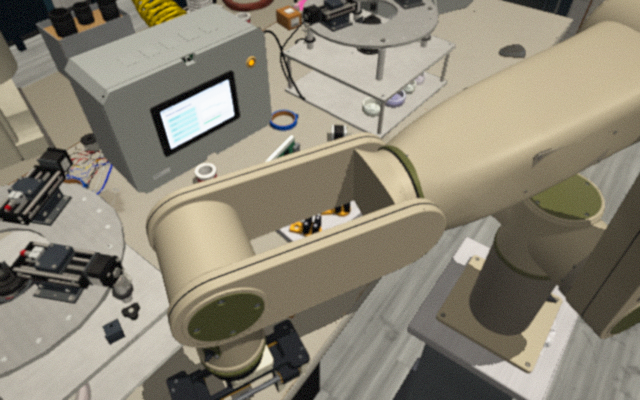

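View pics/side0.png

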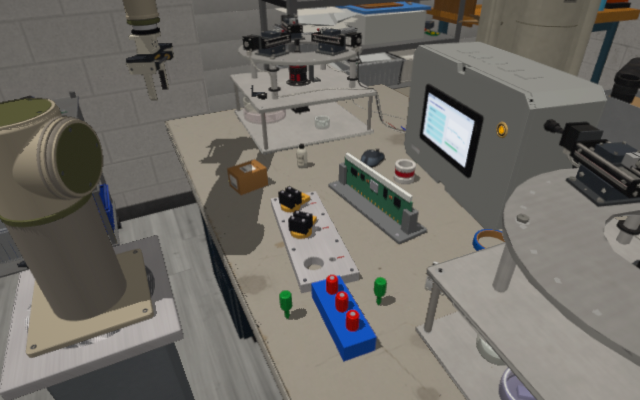

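View pics/wrist0.png

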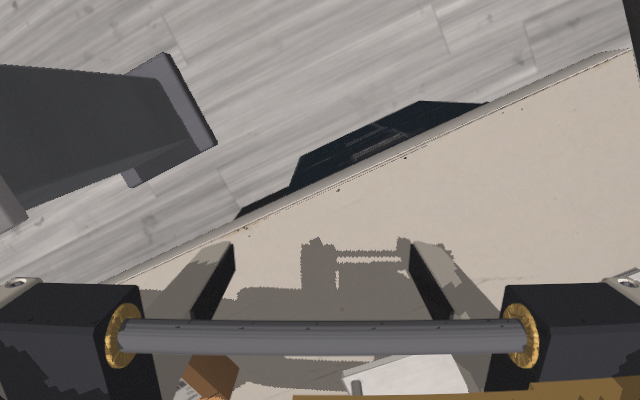

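The side view shows the stand at (315,240) with collars at (291,198) and (302,222), nest 3 empty at (314,264), the blue block with three red pins at (343,315), green decoys at (286,303) and (380,290), and the board at (378,190) with its holder. The card box is at (248,177), the bottle at (301,155) and the motor at (373,157).

```bash
cat > top.py <<'E'
from h import *
import sys
def topdown(c,x0,x1,y0,y1,res,zmin,zmax):
    P=world(c); m=np.isfinite(P[...,0])&(P[...,2]>zmin)&(P[...,2]<zmax)
    m&=(P[...,0]>x0)&(P[...,0]<x1)&(P[...,1]>y0)&(P[...,1]<y1)
    H=int((x1-x0)/res);W=int((y1-y0)/res); im=np.zeros((H,W,3),np.uint8)
    q=P[m];col=c['color'][m]; o=np.argsort(q[:,2]); q=q[o];col=col[o]
    im[np.clip(((x1-q[:,0])/res).astype(int),0,H-1),np.clip(((y1-q[:,1])/res).astype(int),0,W-1)]=col
    return im
E
python3 - <<'E'
from top import *
c=cam('side'); P=world(c); hsv=cv2.cvtColor(c['color'],cv2.COLOR_RGB2HSV)
print(proj(c,[[0.257,0.542,0.208]]))
im=topdown(c,0.2,0.9,-0.5,0.5,0.002,-0.01,0.2)
im=cv2.resize(im,None,fx=1.5,fy=1.5,interpolation=cv2.INTER_NEAREST)
cv2.imwrite('pics/top0.png',cv2.cvtColor(im,cv2.COLOR_RGB2BGR))
def blob(m,name):
    n,l,s,ce=cv2.connectedComponentsWithStats(m.astype(np.uint8))
    for i in range(1,n):
        if s[i,4]>25:
            p=P[l==i]; p=p[np.isfinite(p[:,0])]
            if len(p): print(name,ce[i].round(),s[i,4],np.median(p,0).round(4),p.min(0).round(3),p.max(0).round(3))
roi=np.zeros((400,640),bool); roi[130:370,220:440]=1
h,s,v=hsv[...,0],hsv[...,1],hsv[...,2]
blob(roi&((h<8)|(h>172))&(s>150)&(v>90),'red')
blob(roi&(h>100)&(h<130)&(s>150),'blue')
blob(roi&(h>45)&(h<80)&(s>120),'green')
blob(roi&(h>12)&(h<30)&(s>130)&(v>120),'yellow')
big=cv2.resize(c['color'][130:370,220:440],None,fx=2.5,fy=2.5,interpolation=cv2.INTER_CUBIC)
cv2.imwrite('pics/sidebig.png',cv2.cvtColor(big,cv2.COLOR_RGB2BGR))
E
```

```text
[[160.85985509  97.70035475]]
red [404. 174.] 68 [0.8211 0.0797 0.0297] [0.81  0.071 0.023] [0.852 0.111 0.037]
red [332. 285.] 164 [ 0.4218 -0.2399  0.0629] [ 0.415 -0.244  0.041] [ 0.434 -0.225  0.074]
red [341. 302.] 184 [ 0.4171 -0.2852  0.0639] [ 0.41  -0.29   0.039] [ 0.429 -0.269  0.074]
red [352. 321.] 191 [ 0.4132 -0.3306  0.0651] [ 0.406 -0.336  0.041] [ 0.426 -0.314  0.075]
blue [343. 322.] 2265 [ 0.4064 -0.3127  0.0375] [ 0.384 -0.361  0.002] [ 0.457 -0.197  0.042]
green [375. 194.] 801 [0.6788 0.0007 0.0449] [ 0.665 -0.119  0.018] [0.691 0.143 0.087]
green [380. 288.] 209 [ 0.5025 -0.2795  0.055 ] [ 0.494 -0.286  0.008] [ 0.515 -0.267  0.069]
green [285. 302.] 220 [ 0.3328 -0.2313  0.0564] [ 0.324 -0.236  0.007] [ 0.344 -0.217  0.069]
yellow [257. 166.] 90 [0.4522 0.2703 0.0592] [0.428 0.245 0.057] [0.469 0.314 0.062]
yellow [304. 196.] 38 [0.5191 0.0946 0.0363] [0.508 0.084 0.027] [0.528 0.115 0.041]
yellow [285. 208.] 41 [0.4536 0.0731 0.0349] [0.447 0.064 0.025] [0.462 0.087 0.039]
yellow [296. 234.] 50 [ 0.436  -0.0365  0.0349] [ 0.429 -0.047  0.026] [ 0.449 -0.021  0.039]
```

View pics/top0.png

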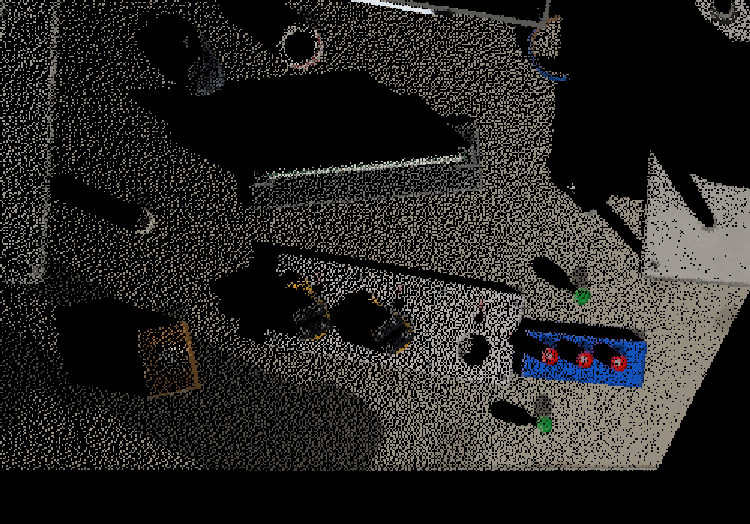

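View pics/sidebig.png

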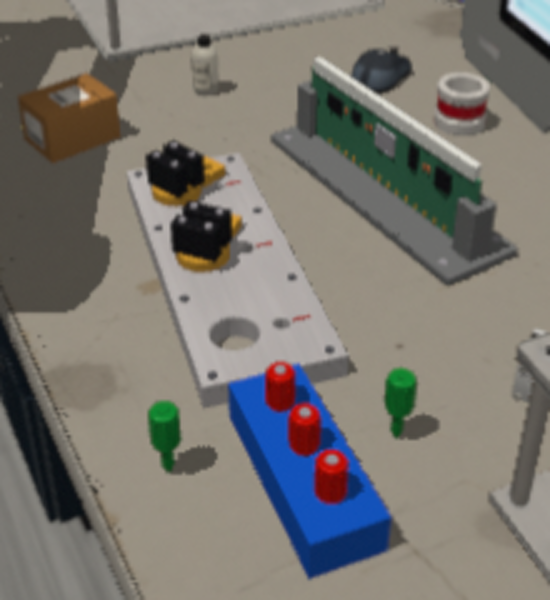

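Request:
{"name": "play_rows", "arguments": {"series": [[[-1,0.05,-0.04,0.05,0.05],[-1,0.08,-0.08,0.09,0.1],[-1,0.13,-0.35,0.16,0.27],[-1,0.13,-0.35,0.16,0.27],[-1,0.13,-0.35,0.16,0.27],[-1,0.13,-0.35,0.16,0.27],[-1,0.13,-0.35,0.16,0.27],[-1,0.13,-0.35,0.16,0.27]]]}}

```text
t: 1.0
tool_pos: [0.3822, 0.2092, 0.3621]
orientation: [0.27, 3.13, 0.0]
force: [2.1, -0.3, 0.7]
opening: 0.0928
```

Request:
{"name": "play_rows", "arguments": {"series": [[[-1,0.02,-0.19,0.0,0],[-1,0.02,-0.19,0.0,0],[-1,0.02,-0.19,0.0,0],[-1,0.02,-0.19,0.0,0],[-1,0.02,-0.19,0.0,0],[-1,0.02,-0.19,0.0,0]]]}}

```text
t: 1.6
tool_pos: [0.4023, 0.0205, 0.3614]
orientation: [-0.276, -3.129, -0.001]
force: [0.1, 0.8, -0.6]
opening: 0.0929
```

Run:
```python
from h import *
s=sensors.read_state(); print(s['t'],s['tool_pos'],s['q'],s['orientation'])
for n in ['scene','wrist']:
    c=cam(n); save(c,n+'1.png'); print(n,-c['R'].T@c['t'],c['R'][2])
```

```text
1.6 [0.40232989 0.02045139 0.36137687] [-7.70361610e-02 -4.16068937e-01  1.70633786e+00  4.12805976e-04
  1.85153225e+00 -1.47182250e+00] [-2.75921494e-01 -3.12923856e+00 -6.19395609e-04]
scene [0.00551671 0.69993955 0.98975771] [ 0.40684534 -0.54851454 -0.73048523]
wrist [0.32269297 0.03530157 0.53787646] [ 0.28754842 -0.05020027 -0.9564496 ]
```

View pics/scene1.png

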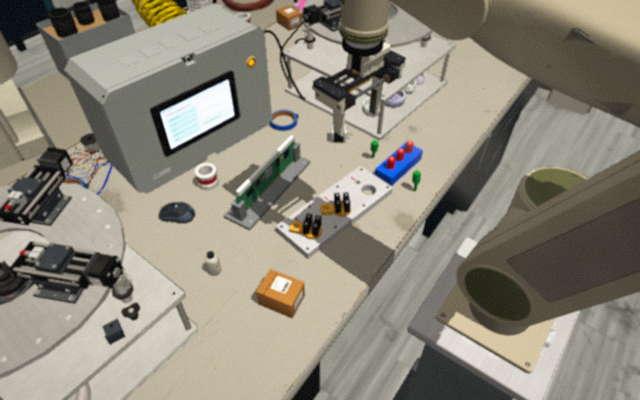

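View pics/wrist1.png

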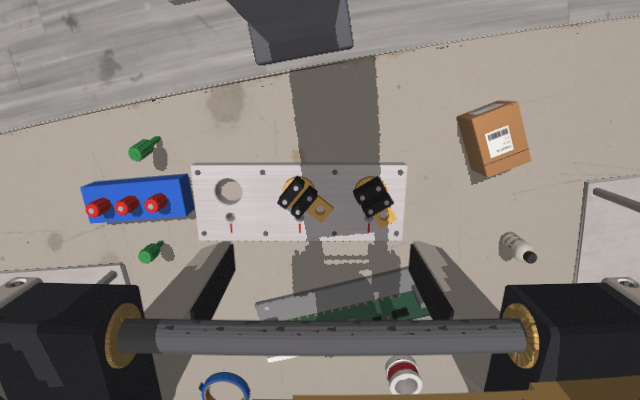

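The wrist view shows the whole stand (192–407, 163–240): nest 3 empty on the left, collar in nest 2 (298,197) with its ear at (320,208), collar in nest 1 (373,198) with ear at (386,215), and the red index lines below. The blue block and pins are on the left, the box at (493,140), the bottle at (518,247).

```bash
cat > meas.py <<'E'
from h import *
def comps(m,minA):
    n,l,s,ce=cv2.connectedComponentsWithStats(m.astype(np.uint8))
    return [(l==i,s[i],ce[i]) for i in range(1,n) if s[i,4]>=minA]
E
python3 - <<'E'
from meas import *
c=cam('wrist'); P=world(c); hsv=cv2.cvtColor(c['color'],cv2.COLOR_RGB2HSV)
h,s,v=[hsv[...,i].astype(int) for i in range(3)]; Z=P[...,2]
print('bench z',np.nanmedian(Z[140:160,180:280]))
roi=np.zeros((400,640),bool); roi[155:245,185:415]=1
# stand top mask by height
m=roi&(Z>0.016)&(Z<0.031)
print('stand top',np.median(Z[m]))
pts=onplane(c,np.argwhere(m)[:,::-1],0.024)[:,:2].astype(np.float32)
r=cv2.minAreaRect(pts); print('rect',r); 
M=roi&(Z>0.016)
pts=onplane(c,np.argwhere(m)[:,::-1],0.024)[:,:2]
# red index lines
red=roi&((h<8)|(h>172))&(s>110)&(v>80)
for k,st,ce in comps(red,4):
    p=onplane(c,np.argwhere(k)[:,::-1],0.024); d=p-p.mean(0); w=np.linalg.svd(d[:,:2])[2][0]
    print('redline',ce.round(1),st[4],p.mean(0).round(4),'len',np.ptp(d[:,:2]@w).round(4))
# hubs
hub=roi&(Z>0.060)&(Z<0.080)
for k,st,ce in comps(hub,60):
    p=P[k]; rr=cv2.minAreaRect(p[:,:2].astype(np.float32)); print('hub',ce.round(1),st[4],np.median(p,0).round(4),rr)
ear=roi&(h>12)&(h<30)&(s>110)&(v>100)&(Z>0.03)&(Z<0.042)
for k,st,ce in comps(ear,30):
    p=onplane(c,np.argwhere(k)[:,::-1],0.036); print('ear',ce.round(1),st[4],p.mean(0).round(4))
big=cv2.resize(c['color'][150:250,180:420],None,fx=3.3,fy=3.3,interpolation=cv2.INTER_CUBIC)
cv2.imwrite('pics/w1big.png',cv2.cvtColor(big,cv2.COLOR_RGB2BGR))
np.save('c1.npy',c,allow_pickle=True)
red=((h<8)|(h>172))&(s>110)&(v>80)&(Z>0.068)&(Z<0.08); red[:,200:]=0; red[230:]=0
for k,st,ce in comps(red,15):
    p=P[k]; print('pin',ce.round(1),st[4],p.mean(0).round(4))
b=(h>100)&(h<130)&(s>120)&(Z>0.033)&(Z<0.043); b[:,200:]=0; b[240:]=0
print('block',cv2.minAreaRect(P[b][:,:2].astype(np.float32)),np.median(Z[b]))
E
```

```text
bench z -0.0005240671406237518
stand top 0.02362707478474213
rect ((0.4730606973171234, -0.034348055720329285), (0.34533625841140747, 0.12508873641490936), 80.0612564086914)
redline [230.4 227.9] 11 [ 0.4961 -0.1426  0.024 ] len 0.012
redline [298.8 227.2] 12 [ 0.5136 -0.0342  0.024 ] len 0.0137
redline [367.7 228.5] 13 [0.5346 0.0739 0.024 ] len 0.0137
hub [289.9 193.9] 355 [ 0.4451 -0.0307  0.0696] ((0.4463566243648529, -0.031607650220394135), (0.01581091620028019, 0.04409322887659073), 40.494876861572266)
hub [369.1 192.2] 374 [0.4619 0.0799 0.0694] ((0.4628022611141205, 0.08002199232578278), (0.01576719433069229, 0.04384026676416397), 21.40838623046875)
hub [303. 204.] 356 [ 0.4631 -0.0153  0.0695] ((0.46459272503852844, -0.01616591215133667), (0.015931446105241776, 0.04464374855160713), 40.718017578125)
hub [377.2 205.9] 375 [0.4841 0.0885 0.0695] ((0.48544564843177795, 0.08880791068077087), (0.016050240024924278, 0.0439668670296669), 22.330808639526367)
ear [286.9 183.9] 57 [ 0.4379 -0.0368  0.036 ]
ear [300.8 190.7] 117 [ 0.4519 -0.0184  0.036 ]
ear [363.2 181.5] 59 [0.4538 0.0763 0.036 ]
ear [319.  209.5] 315 [0.4859 0.0036 0.036 ]
ear [384.7 217.8] 209 [0.5168 0.1013 0.036 ]
pin [151.3 204.8] 135 [ 0.4261 -0.2312  0.0713]
pin [121.3 207. ] 122 [ 0.4215 -0.2768  0.0712]
pin [ 92.4 209.5] 126 [ 0.4177 -0.3224  0.071 ]
block ((0.4223138093948364, -0.2781716287136078), (0.162382572889328, 0.06051089987158775), 84.3290023803711) 0.03753885576043359
```

View pics/w1big.png

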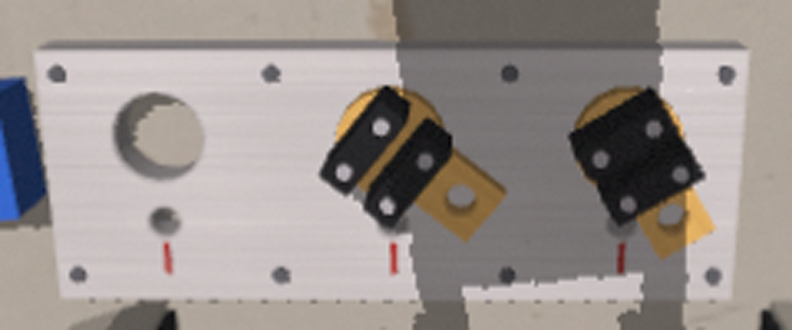

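Request:
{"name": "play_rows", "arguments": {"series": [[[-1,0.072,0.064,-0.22,-1.012],[-1,0.072,0.064,-0.22,-1.012],[-1,0.072,0.064,-0.22,-1.012],[-1,0.072,0.064,-0.22,-1.012],[-1,0.072,0.064,-0.22,-1.012],[-1,0.072,0.064,-0.22,-1.012],[-1,0.072,0.064,-0.22,-1.012],[-1,0.072,0.064,-0.22,-1.012]]]}}

```text
t: 2.55
tool_pos: [0.4738, 0.0869, 0.1409]
orientation: [-1.752, -2.607, 0.001]
force: [-0.2, 0.0, -0.3]
opening: 0.0931
```

Run:
```python
from meas import *
s=sensors.read_state(); print(s['t'],s['tool_pos'],s['q'],s['orientation'],s['opening'])
c=cam('wrist');save(c,'w2.png'); c=cam('side');save(c,'s2.png')
```

```text
2.55 [0.47383223 0.0868946  0.14092874] [ 7.47298115e-02 -1.51613459e-01  1.89118182e+00  1.97535534e-04
  1.40317366e+00 -3.12697686e-01] [-1.75172632e+00 -2.60665046e+00  8.75317150e-04] 0.09311885776277891
```

View pics/w2.png

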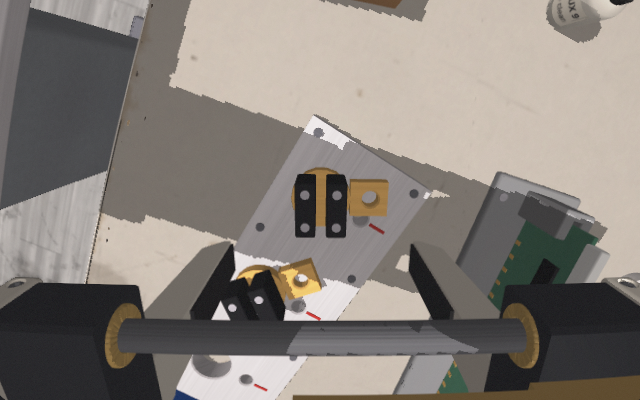

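View pics/s2.png

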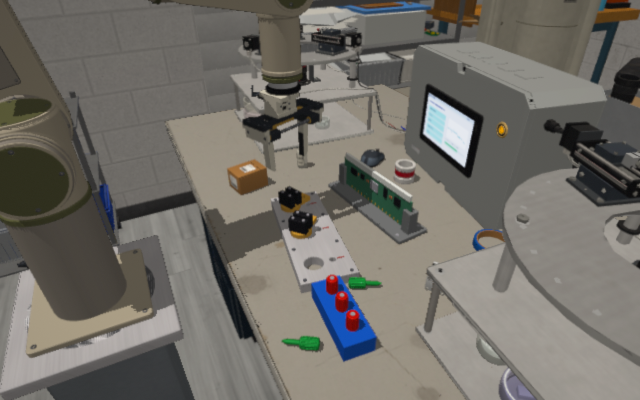

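The wrist view is square to collar 1: cheeks at (306,206) and (337,206), ear at (369,198). The green decoys have toppled by themselves; the jaws hang above collar 1.

```bash
cat > hubs.py <<'E'
from meas import *
def hubs(c):
    P=world(c);Z=P[...,2]; v=c['color'].max(2)
    m=(Z>0.060)&(Z<0.080)&(v<90); m[262:,:]=0
    out=[]
    for k,st,ce in comps(m,100):
        p=P[k]; p=p[np.hypot(*(p[:,:2]-np.median(p[:,:2],0)).T)<0.03]
        rr=cv2.minAreaRect(p[:,:2].astype(np.float32)); print('hub',ce.round(1),st[4],np.round(rr[0],4),np.round(rr[1],4),round(rr[2],1))
E
python3 - <<'E'
from hubs import *
s=sensors.read_state(); c=cam('wrist'); hubs(c)
print(proj(c,[s['tool_pos'],[0.4741,0.0844,0.07]]))
P=world(c)
def at(z,uv): return onplane(c,[uv],z).round(4)
print('ear hole',at(.036,(370,198)))
E
```

```text
hub [304.2 206.6] 1041 [0.4628 0.0805] [0.0156 0.0442] 22.0
hub [335.5 207.6] 1046 [0.4853 0.0893] [0.0156 0.044 ] 21.5
hub [561.9 238.8] 987 [0.6637 0.1328] [0.0436 0.0257] 83.3
[[320.52143407 248.04795866]
 [319.51953474 210.25758837]]
ear hole [[0.5139 0.1004 0.036 ]]
```

Request:
{"name": "play_rows", "arguments": {"series": [[[-1,0.0,-0.002,-0.045,0],[-1,0.0,-0.002,-0.085,0],[-1,0.0,-0.002,-0.085,0],[0.2,0.0,-0.002,-0.085,0],[0.5,0.0,-0.002,-0.085,0],[1,0.0,-0.002,-0.085,0],[1,0.0,-0.002,-0.085,0],[1,0.0,-0.002,-0.085,0]]], "force": 15}}

```text
t: 3.5
tool_pos: [0.4752, 0.0831, 0.0576]
orientation: [1.753, 2.605, 0.002]
force: [-0.4, 0.1, -1.3]
opening: 0.0575
```

Request:
{"name": "play_rows", "arguments": {"series": [[[1,0,0,0,0],[1,0,0,0,0],[1,0,0,0,0],[1,0,0,0,0]]]}}

```text
t: 3.9
tool_pos: [0.4744, 0.083, 0.0565]
orientation: [-1.754, -2.606, 0.0]
force: [-0.5, -1.1, 1.4]
opening: 0.0389
```

Request:
{"name": "play_rows", "arguments": {"series": [[[1,0,0,0,-0.1],[1,0,0,0,-0.2],[1,0,0,0,-0.3],[1,-0.001,0,0,-0.4],[1,-0.001,0,0,-0.5],[1,-0.001,0,0,-0.557],[1,-0.001,0,0,-0.557],[1,-0.001,0,0,-0.557]]]}}

```text
t: 4.7
tool_pos: [0.4735, 0.0831, 0.0565]
orientation: [2.401, 2.026, 0.0]
force: [-0.6, 0.5, 0.6]
opening: 0.0393
```

Request:
{"name": "play_rows", "arguments": {"series": [[[-1,0,0,0,0],[-1,0,0,0,0],[-1,0,0,0,0],[-1,0,0,0,0],[-1,0,0,0.045,0],[-1,-0.02,-0.1,0.085,0.6],[-1,-0.02,-0.1,0.085,0.8],[-1,-0.02,-0.1,0.085,0.88]]]}}

```text
t: 5.5
tool_pos: [0.4537, -0.0192, 0.1434]
orientation: [1.926, 2.478, 0.001]
force: [0.7, 0.7, -0.7]
opening: 0.0923
```

Request:
{"name": "play_rows", "arguments": {"series": [[[-1,0,-0.01,0,0],[-1,0,-0.01,0,0.0],[-1,0,-0.01,0,0.0],[-1,0,-0.01,0,0.0],[-1,0,-0.01,0,0.0]]]}}

```text
t: 6.0
tool_pos: [0.4532, -0.026, 0.1408]
orientation: [-1.933, -2.475, 0.001]
force: [0.3, -0.0, 0.3]
opening: 0.0933
```

Run:
```python
from hubs import *
s=sensors.read_state(); c=cam('wrist'); hubs(c); save(c,'w3.png')
n=s['orientation']; print(s['t'],s['tool_pos'],'jaw',2*np.degrees(np.arctan2(n[1],n[0]))-90)
```

```text
hub [374.   57.3] 1385 [0.4624 0.0866] [0.0437 0.0159] 79.1
hub [404.6  72.8] 1426 [0.486  0.0825] [0.0444 0.016 ] 80.1
hub [615.  192.2] 2833 [0.6745 0.0415] [0.0076 0.0599] 5.2
hub [338.1 196.9] 1083 [ 0.4642 -0.0156] [0.0154 0.0439] 40.9
hub [310.2 210.1] 1072 [ 0.4461 -0.0311] [0.0155 0.0436] 41.3
6.0 [ 0.45315934 -0.02597596  0.14083899] jaw -345.9981518948647
```

View pics/w3.png

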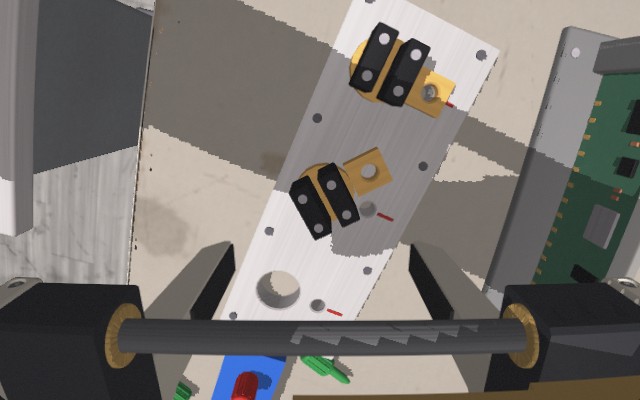

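Collar 1 is lined up (cheek angle ≈ -10.4°, ear hole over its index line at (430,92)). Collar 2 sits at (325,204); the jaws still need about 27° more.

Request:
{"name": "play_rows", "arguments": {"series": [[[-1,0.002,0.0025,0,0.471],[-1,0.002,0.0025,0,0.471],[-1,0.002,0.0025,0,0.471],[-1,0.002,0.0025,-0.045,0.471],[-1,0.002,0.0025,-0.085,0.471],[-0.3,0.002,0.0025,-0.085,0.471],[0.3,0.002,0.0025,-0.085,0.471],[1,0.002,0.0025,-0.085,0.471]]]}}

```text
t: 6.85
tool_pos: [0.4571, -0.0245, 0.0588]
orientation: [1.302, 2.856, 0.001]
force: [0.4, -0.4, -0.7]
opening: 0.0736
```

Request:
{"name": "play_rows", "arguments": {"series": [[[1,0,0,0,0],[1,0,0,0,0],[1,0,0,0,0],[1,0,0,0,0],[1,0,0,0,0]]]}}

```text
t: 7.35
tool_pos: [0.4556, -0.0245, 0.0569]
orientation: [1.303, 2.858, 0.0]
force: [-0.8, 0.0, 2.9]
opening: 0.039
```

Run:
```python
from hubs import *
s=sensors.read_state()
n=s['orientation']; print(s['t'],s['tool_pos'],'jaw',2*np.degrees(np.arctan2(n[1],n[0]))-90,s['opening'],s['force'])
```

```text
7.35 [ 0.45562575 -0.02451975  0.05685852] jaw 40.98610403513811 0.03896368004116339 [-0.8125661   0.02877867  2.91714175]
```

Request:
{"name": "play_rows", "arguments": {"series": [[[1,0,0,0,-0.13],[1,0,0,0,-0.26],[1,0,0,0,-0.4],[1,0,0,0,-0.53],[1,-0.0005,0,0,-0.67],[1,-0.0005,0,0,-0.8],[1,-0.0005,0,0,-0.888],[1,-0.0005,0,0,-0.888]]]}}

```text
t: 8.15
tool_pos: [0.4552, -0.0244, 0.0568]
orientation: [2.406, 2.02, 0.001]
force: [-0.2, 0.2, 2.6]
opening: 0.0389
```

Request:
{"name": "play_rows", "arguments": {"series": [[[1,0,0,0,0],[-1,0,0,0,0],[-1,0,0,0,0],[-1,0,0,0,0],[-1,0,0,0.045,0],[-1,0,0,0.085,0],[-1,-0.03,-0.13,0.1,0.07],[-1,-0.03,-0.13,0.1,0.07]]]}}

```text
t: 8.95
tool_pos: [0.4334, -0.1216, 0.1545]
orientation: [2.323, 2.111, 0.002]
force: [0.7, -0.2, -0.6]
opening: 0.0899
```

Request:
{"name": "play_rows", "arguments": {"series": [[[-1,0,-0.1,0.0,0],[-1,0,-0.1,0.0,0],[-1,0,-0.1,0,0],[-1,0,-0.1,0,0]]]}}

```text
t: 9.35
tool_pos: [0.4319, -0.222, 0.1522]
orientation: [-2.334, -2.101, 0.0]
force: [-0.1, 0.1, -0.6]
opening: 0.0927
```

```bash
cat > pins.py <<'E'
from hubs import *
def st():
    s=sensors.read_state(); n=s['orientation']; a=2*np.degrees(np.arctan2(n[1],n[0]))-90
    print('t',round(s['t'],2),'tcp',s['tool_pos'].round(4),'jaw',round((a+180)%360-180,1),'open',round(s['opening'],4),'F',np.round(s['force'],1)); return s
def pins(c,top=0.072):
    P=world(c);Z=P[...,2]; hsv=cv2.cvtColor(c['color'],cv2.COLOR_RGB2HSV); h,s,v=[hsv[...,i].astype(int) for i in range(3)]
    m=((h<8)|(h>172))&(s>90)&(v>60)&(Z>top-0.003)&(Z<top+0.006); gray=(s<60)&(v>90)&(abs(Z-top)<0.003)
    m=cv2.morphologyEx(m.astype(np.uint8),cv2.MORPH_CLOSE,np.ones((7,7)))
    for k,stt,ce in comps(m,30):
        p=onplane(c,np.argwhere(k)[:,::-1],top)[:,:2]; cc,rr=cv2.minEnclosingCircle(p.astype(np.float32)); print('knob',ce.round(1),stt[4],np.round(cc,4),'r',round(rr,4),p.mean(0).round(4))
E
python3 - <<'E'
from pins import *
st(); c=cam('wrist'); save(c,'w4.png'); hubs(c); pins(c)
c=cam('side'); save(c,'s4.png'); pins(c)
E
```

```text
t 9.35 tcp [ 0.4319 -0.222   0.1522] jaw -6.0 open 0.0927 F [-0.1  0.1 -0.6]
hub [632.7  41.5] 313 [ 0.6791 -0.121 ] [0.0041 0.0253] 5.0
knob [316.1 217.7] 457 [ 0.4271 -0.2321] r 0.0107 [ 0.4272 -0.2319]
knob [316.9 269.7] 430 [ 0.4228 -0.2775] r 0.0105 [ 0.4228 -0.2774]
knob [317.7 313.3] 253 [ 0.4185 -0.3219] r 0.0104 [ 0.4188 -0.3197]
knob [331.8 278.7] 75 [ 0.4255 -0.2348] r 0.0113 [ 0.425  -0.2343]
knob [341.3 295.9] 84 [ 0.4202 -0.2802] r 0.0113 [ 0.42 -0.28]
knob [352.3 314.8] 96 [ 0.4159 -0.3256] r 0.0109 [ 0.416  -0.3258]
```

View pics/w4.png

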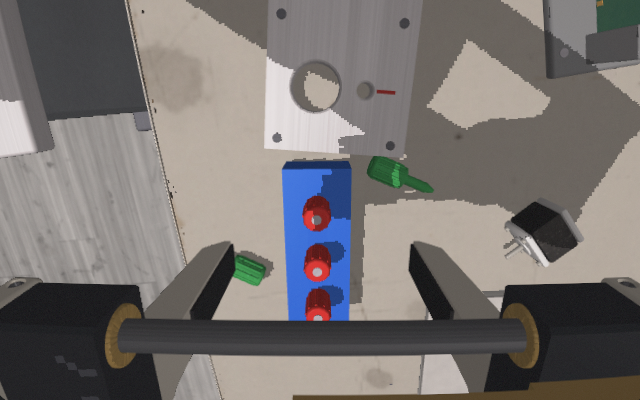

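View pics/s4.png

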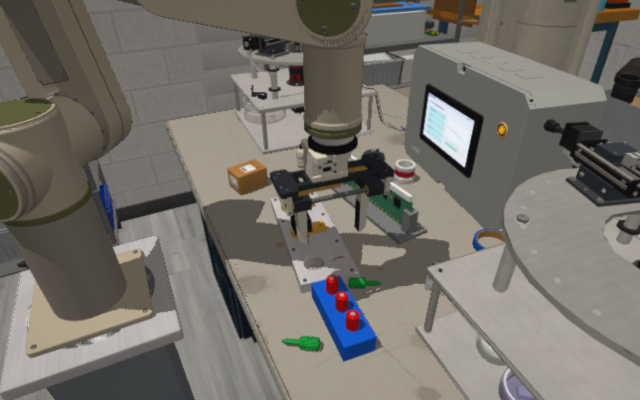

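The knobs show at (316,214), (317,267), (317,310) in the wrist view; the motor is at (545,232), well off the path. I take the nearest pin.

Request:
{"name": "play_rows", "arguments": {"series": [[[-1,-0.005,-0.01,-0.03,0],[-1,-0.005,-0.01,-0.07,0],[-1,-0.005,-0.01,-0.095,0],[-1,-0.005,-0.01,-0.095,0],[0.5,-0.005,-0.01,-0.095,0],[1,-0.005,-0.01,-0.095,0],[1,-0.005,-0.01,-0.095,0],[1,-0.005,-0.01,-0.095,0]]], "force": 20}}

```text
t: 10.25
tool_pos: [0.4285, -0.2318, 0.0591]
orientation: [2.33, 2.103, 0.001]
force: [0.2, -0.2, 0.2]
opening: 0.0653
```

Request:
{"name": "play_rows", "arguments": {"series": [[[1,0,0,0,0],[1,0,0,0,0],[1,0,0,0,0],[1,0,0,0,0],[1,0,0,0,0]]]}}

```text
t: 10.75
tool_pos: [0.4275, -0.2312, 0.0576]
orientation: [-2.332, -2.104, 0.0]
force: [0.2, -0.7, -0.7]
opening: 0.0258
```

Run:
```python
from pins import *
st(); c=cam('wrist'); save(c,'w5.png')
```

```text
t 10.75 tcp [ 0.4275 -0.2312  0.0576] jaw -5.9 open 0.0258 F [ 0.2 -0.7 -0.7]
```

View pics/w5.png

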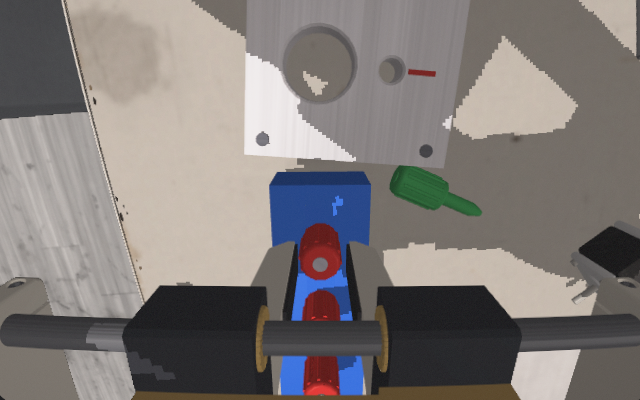

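Request:
{"name": "play_rows", "arguments": {"series": [[[1,0,0,0,0],[1,0,0,0,0],[1,0,0,0.045,0],[1,0,0,0.09,0.0],[1,0.03,0.05,0.1,0.15],[1,0.03,0.05,0.1,0.3],[1,0.05,0.15,0.1,0.45],[1,0.05,0.15,0.1,0.6]]]}}

```text
t: 11.6
tool_pos: [0.4774, -0.0825, 0.1579]
orientation: [1.601, 2.702, 0.0]
force: [1.0, 0.4, -0.7]
opening: 0.0205
```

Request:
{"name": "play_rows", "arguments": {"series": [[[1,0.02,0.05,0,0.9],[1,0.02,0.05,0,0.9],[1,0.02,0.05,0,0.9],[1,0.02,0.05,0,0.9],[1,0.02,0.05,0,0.9],[1,0.02,0.05,0,0.9],[1,0.02,0.05,0,0.9],[1,0.02,0.05,0,0.9]]]}}

```text
t: 12.4
tool_pos: [0.4971, -0.0332, 0.1575]
orientation: [-0.279, -3.129, -0.0]
force: [0.7, 0.3, -0.3]
opening: 0.0206
```

Run:
```python
from pins import *
st(); c=cam('wrist'); save(c,'w6.png'); hubs(c)
c=cam('side'); save(c,'s6.png')
```

```text
t 12.4 tcp [ 0.4971 -0.0332  0.1575] jaw 79.8 open 0.0206 F [ 0.7  0.3 -0.3]
hub [325.1 132.4] 1113 [ 0.4442 -0.021 ] [0.0428 0.0157] 80.1
hub [464.8 131.8] 1057 [0.4623 0.0865] [0.0444 0.0155] 80.0
hub [324.9 162.9] 1052 [ 0.468  -0.0253] [0.0438 0.016 ] 80.3
hub [460.9 161.9] 1053 [0.4857 0.0822] [0.0441 0.0156] 80.2
```

View pics/w6.png

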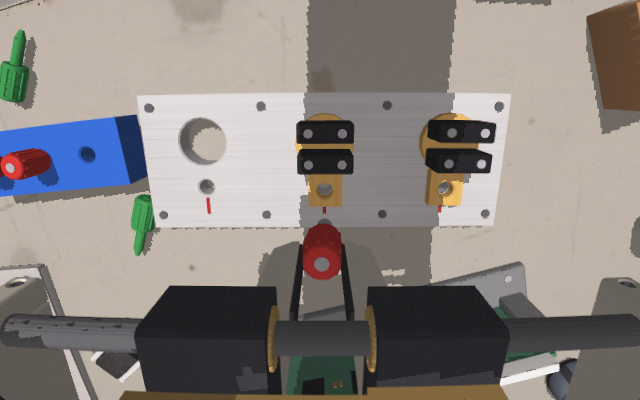

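View pics/s6.png

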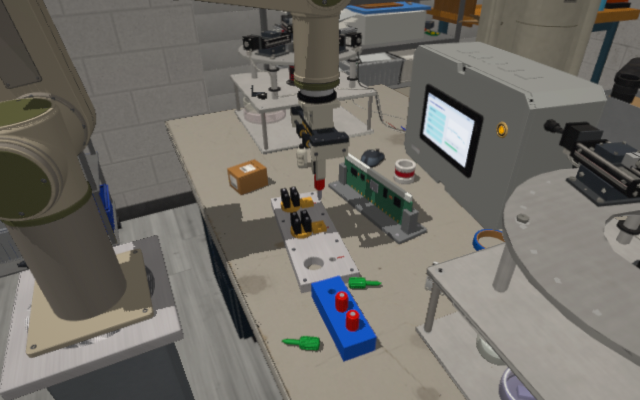

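The pin is in the jaws at (322,250); both collars are square, with ear holes at (324,190) and (444,188). Side view confirms two pins left in the block.

```bash
cat > holes.py <<'E'
from pins import *
def holes(c,guess,z,r=0.010):
    # dark-ish hole in brass ear: fit by grayscale blob around guess
    P=world(c); hsv=cv2.cvtColor(c['color'],cv2.COLOR_RGB2HSV); h,s,v=[hsv[...,i].astype(int) for i in range(3)]
    u,vv=proj(c,[guess+[z]])[0]
    brass=(h>12)&(h<32)&(s>110)
    yy,xx=np.mgrid[:400,:640]; near=np.hypot(xx-u,yy-vv)<9
    for k,st_,ce in comps(near&~brass,20):
        p=onplane(c,[ce],z)[0]; print('hole px',ce.round(1),st_[4],p.round(4))
E
python3 - <<'E'
from holes import *
c=cam('wrist')
holes(c,[0.4975,-0.0304],.036); holes(c,[0.4740+.0414,0.08435-.0072],.036)
big=cv2.resize(c['color'][80:290,120:520],None,fx=2,fy=2,interpolation=cv2.INTER_CUBIC)
cv2.imwrite('pics/w6big.png',cv2.cvtColor(big,cv2.COLOR_RGB2BGR))
# knob top centre in hand
for uv in [(322,264)]: print(onplane(c,[uv],0.1575-0.0196+0.034))
# stand hole 3
print('h3',onplane(c,[(206.5,187)],.024))
E
```

```text
hole px [324.5 188.4] 144 [ 0.4957 -0.0303  0.036 ]
hole px [443.3 187.4] 113 [0.5136 0.075  0.036 ]
[[ 0.49993167 -0.03351252  0.1719    ]]
h3 [[ 0.47797013 -0.13905904  0.024     ]]
```

View pics/w6big.png

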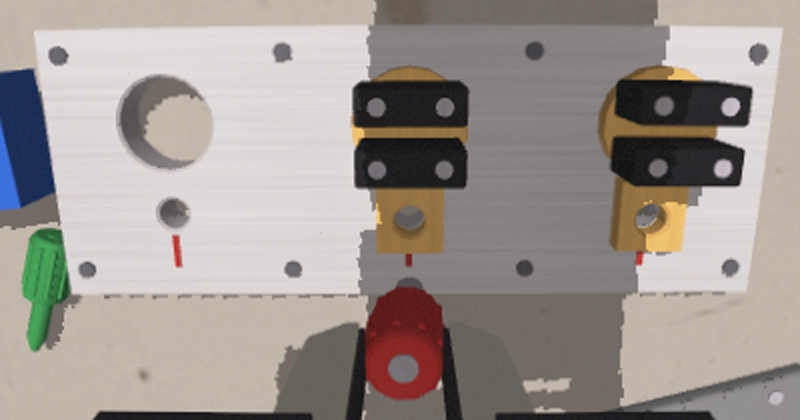

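Request:
{"name": "play_rows", "arguments": {"series": [[[1,-0.0015,0.0028,0,0],[1,-0.0015,0.0028,-0.03,0],[1,-0.0015,0.0028,-0.06,0],[1,-0.0015,0.0028,-0.07,0],[1,-0.0015,0.0028,-0.08,0],[1,-0.0015,0.0028,-0.085,0],[1,-0.0015,0.0028,-0.085,0]]]}}

```text
t: 13.25
tool_pos: [0.4958, -0.0304, 0.0728]
orientation: [0.272, 3.13, -0.0]
force: [-0.3, -0.4, -0.3]
opening: 0.0203
```

Run:
```python
from pins import *
st(); c=cam('wrist'); big=cv2.resize(c['color'][60:400,140:500],None,fx=1.7,fy=1.7); cv2.imwrite('pics/w7.png',big[...,::-1])
c=cam('side'); big=cv2.resize(c['color'][130:330,220:420],None,fx=3,fy=3); cv2.imwrite('pics/s7.png',big[...,::-1])
```

```text
t 13.25 tcp [ 0.4958 -0.0304  0.0728] jaw 80.1 open 0.0203 F [-0.3 -0.4 -0.3]
```

View pics/w7.png

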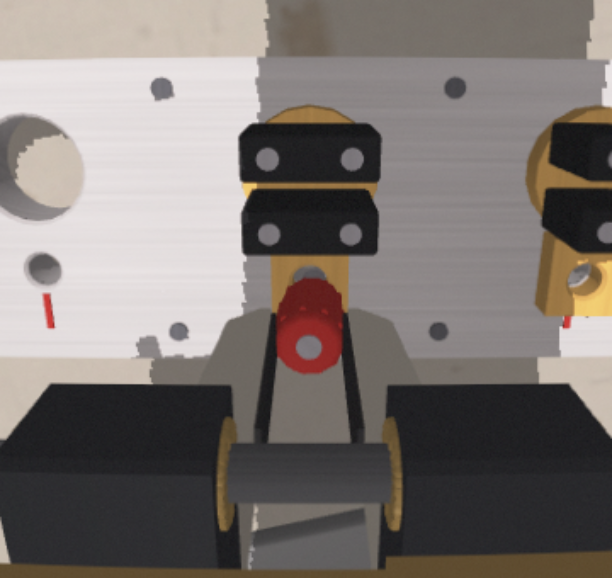

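View pics/s7.png

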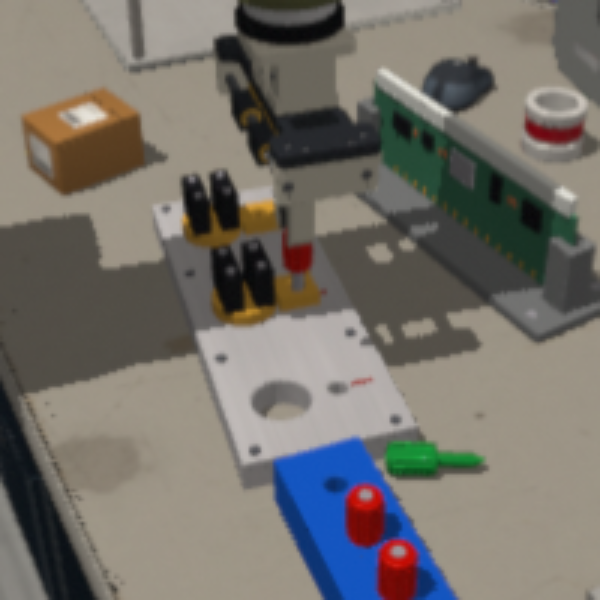

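The pin is entering the ear hole (15 mm deep, no force). I go on down to the ear and release.

Request:
{"name": "play_rows", "arguments": {"series": [[[1,0,0,-0.004,0],[1,0,0,-0.008,0],[1,0,0,-0.012,0],[1,0,0,-0.0155,0],[1,0,0,-0.017,0],[1,0,0,-0.017,0]]]}}

```text
t: 13.95
tool_pos: [0.4962, -0.0304, 0.0561]
orientation: [0.272, 3.129, 0.0]
force: [-0.8, -0.4, 3.3]
opening: 0.0202
```

Run:
```python
from pins import *
st()
```

```text
t 13.95 tcp [ 0.4962 -0.0304  0.0561] jaw 80.1 open 0.0202 F [-0.8 -0.4  3.3]
```

Request:
{"name": "play_rows", "arguments": {"series": [[[-1,0,0,0,0],[-1,0,0,0,0],[-1,0,0,0,0],[-1,0,0,0.04,0],[-1,0,0,0.08,0],[-1,-0.03,-0.05,0.1,-0.15],[-1,-0.05,-0.15,0.1,-0.3],[-1,-0.05,-0.15,0.1,-0.45]]]}}

```text
t: 14.75
tool_pos: [0.4484, -0.1695, 0.1564]
orientation: [0.969, 2.986, -0.001]
force: [1.2, 0.1, -1.0]
opening: 0.0796
```

Request:
{"name": "play_rows", "arguments": {"series": [[[-1,-0.015,-0.09,0,-1.05],[-1,-0.015,-0.09,0,-1.05],[-1,-0.015,-0.09,0,-1.05],[-1,-0.015,-0.09,0,-1.05],[-1,-0.015,-0.09,0,-1.05],[-1,-0.015,-0.09,0,-1.05],[-1,-0.015,-0.09,0,-1.05],[-1,-0.015,-0.09,0,-1.05]]]}}

```text
t: 15.55
tool_pos: [0.4333, -0.2582, 0.155]
orientation: [-2.335, -2.101, 0.0]
force: [-0.1, 0.1, -0.0]
opening: 0.0929
```

Run:
```python
from pins import *
st(); c=cam('wrist'); save(c,'w8.png'); pins(c)
c=cam('side'); pins(c); big=cv2.resize(c['color'][130:370,200:440],None,fx=2.5,fy=2.5); cv2.imwrite('pics/s8.png',big[...,::-1])
```

```text
t 15.55 tcp [ 0.4333 -0.2582  0.155 ] jaw -6.0 open 0.0929 F [-0.1  0.1 -0. ]
knob [310.3 228.3] 444 [ 0.4229 -0.2773] r 0.011 [ 0.4228 -0.2777]
knob [311.3 278.8] 412 [ 0.4184 -0.3232] r 0.0105 [ 0.4184 -0.3233]
knob [341.6 296. ] 85 [ 0.4201 -0.2811] r 0.0113 [ 0.4203 -0.2804]
knob [352.3 315. ] 98 [ 0.416  -0.3262] r 0.0114 [ 0.4158 -0.3262]
```

View pics/w8.png

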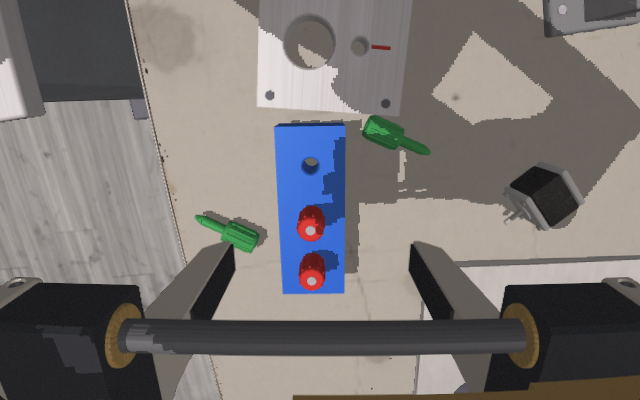

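View pics/s8.png

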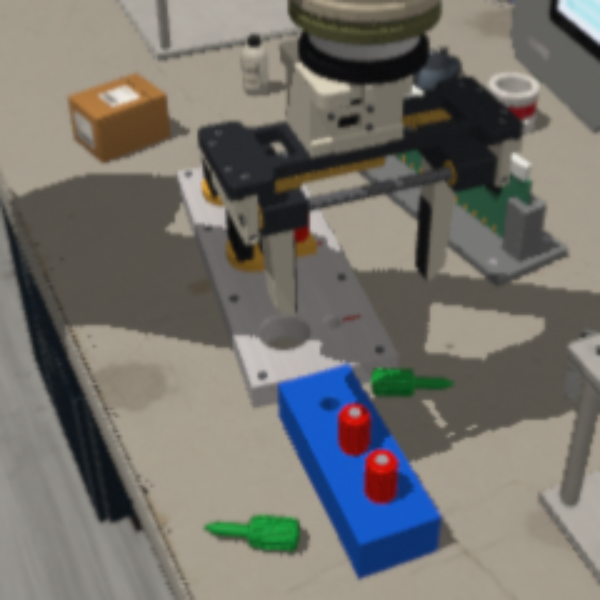

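The first pin stands in collar 2 (red by the finger in the side view); knobs left at (311,228) and (312,279). Next pin.

Request:
{"name": "play_rows", "arguments": {"series": [[[-1,-0.0104,-0.019,-0.03,0],[-1,-0.0104,-0.019,-0.07,0],[-1,-0.0104,-0.019,-0.0975,0],[-0.5,-0.0104,-0.019,-0.0975,0],[0.5,-0.0104,-0.019,-0.0975,0],[1,-0.0104,-0.019,-0.0975,0],[1,-0.0104,-0.019,-0.0975,0],[1,-0.0104,-0.019,-0.0975,0]]]}}

```text
t: 16.45
tool_pos: [0.4241, -0.278, 0.0593]
orientation: [2.33, 2.103, 0.001]
force: [0.2, 0.4, -0.7]
opening: 0.0575
```

Request:
{"name": "play_rows", "arguments": {"series": [[[1,0,0,0,0],[1,0,0,0,0],[1,0,0,0,0],[1,0,0,0,0],[1,0,0,0,0],[1,0,0,0,0],[1,0,0,0,0]]]}}

```text
t: 17.15
tool_pos: [0.423, -0.2772, 0.0577]
orientation: [-2.332, -2.104, 0.0]
force: [-0.4, 0.0, 0.5]
opening: 0.0206
```

Request:
{"name": "play_rows", "arguments": {"series": [[[1,0,0,0.045,0],[1,0,0,0.09,0],[1,0.03,0.05,0.1,0.15],[1,0.03,0.1,0.1,0.3],[1,0.05,0.15,0.1,0.45],[1,0.05,0.2,0.1,0.6],[1,0.06,0.25,0.1,0.75],[1,0.06,0.25,0.1,0.9]]]}}

```text
t: 17.95
tool_pos: [0.4832, -0.0227, 0.1577]
orientation: [-1.17, -2.915, -0.003]
force: [-0.3, -0.1, -0.3]
opening: 0.0202
```

Request:
{"name": "play_rows", "arguments": {"series": [[[1,0.03,0.1,0,0.6],[1,0.03,0.1,0,0.6],[1,0.03,0.1,0,0.6],[1,0.03,0.1,0,0.6],[1,0.03,0.1,0,0.6],[1,0.03,0.1,0,0.6]]]}}

```text
t: 18.55
tool_pos: [0.513, 0.0726, 0.1576]
orientation: [-0.28, -3.129, 0.0]
force: [0.6, -0.3, -0.3]
opening: 0.0205
```

Run:
```python
from holes import *
st(); c=cam('wrist'); save(c,'w9.png'); hubs(c); pins(c,0.07)
holes(c,[0.4966+0.0186,0.0777],.036)
```

```text
t 18.55 tcp [0.513  0.0726 0.1576] jaw 79.8 open 0.0205 F [ 0.6 -0.3 -0.3]
hub [328.4 134.9] 1072 [0.4624 0.0872] [0.0438 0.0152] 79.8
hub [188.5 137. ] 1045 [ 0.4441 -0.0209] [0.0442 0.0149] 79.4
hub [328.2 165.8] 1060 [0.4861 0.0827] [0.0441 0.0155] 79.9
hub [192.  166.8] 1037 [ 0.4675 -0.0247] [0.0442 0.0154] 79.6
hub [602.9 254. ] 346 [0.604  0.3091] [0.0151 0.0165] 6.4
knob [195.5 205.2] 452 [ 0.4981 -0.0286] r 0.0108 [ 0.4979 -0.0284]
hole px [327.1 190.5] 141 [0.5139 0.0775 0.036 ]
```

View pics/w9.png

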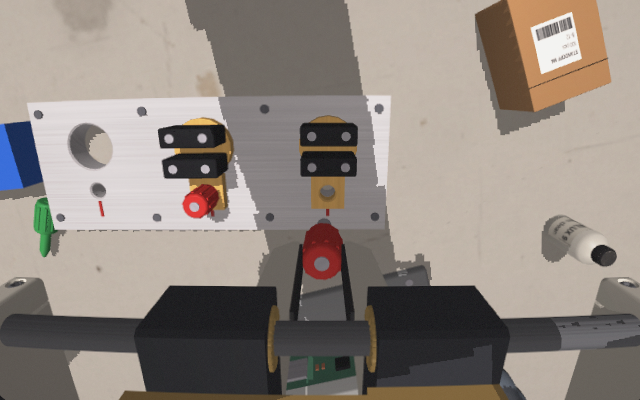

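Request:
{"name": "play_rows", "arguments": {"series": [[[1,0.001,0.005,0,0],[1,0.001,0.005,-0.03,0],[1,0.001,0.005,-0.06,0],[1,0.001,0.005,-0.07,0],[1,0.001,0.005,-0.08,0],[1,0.001,0.005,-0.085,0],[1,0.001,0.005,-0.085,0]]]}}

```text
t: 19.3
tool_pos: [0.5143, 0.0777, 0.0729]
orientation: [0.273, 3.13, 0.0]
force: [-0.0, -0.3, -0.2]
opening: 0.0209
```

Request:
{"name": "play_rows", "arguments": {"series": [[[1,0,0,-0.004,0],[1,0,0,-0.008,0],[1,0,0,-0.012,0],[1,0,0,-0.0155,0],[1,0,0,-0.017,0],[1,0,0,-0.017,0]]]}}

```text
t: 19.9
tool_pos: [0.5146, 0.0778, 0.0562]
orientation: [0.272, 3.129, 0.0]
force: [-0.5, 0.5, 2.3]
opening: 0.0203
```

Request:
{"name": "play_rows", "arguments": {"series": [[[-1,0,0,0,0],[-1,0,0,0,0],[-1,0,0,0,0],[-1,0,0,0.04,0],[-1,0,0,0.08,0],[-1,0.02,0.0,0.12,-0.15],[-1,0.05,0.0,0.16,-0.3],[-1,0.05,0.0,0.2,-0.45]]]}}

```text
t: 20.7
tool_pos: [0.5657, 0.0775, 0.2565]
orientation: [-0.973, -2.987, 0.0]
force: [-0.7, 0.6, -0.4]
opening: 0.08
```

Request:
{"name": "play_rows", "arguments": {"series": [[[-1,0.03,-0.04,0.1,-0.845],[-1,0.03,-0.04,0.1,-0.845],[-1,0.03,-0.04,0.1,-0.845],[-1,0.03,-0.04,0.1,-0.845],[-1,0.03,-0.04,0.1,-0.845],[-1,0.03,-0.04,0.1,-0.845],[-1,0.03,-0.04,0.1,-0.845]]]}}

```text
t: 21.4
tool_pos: [0.5941, 0.0377, 0.3555]
orientation: [-2.107, -2.33, 0.0]
force: [0.4, -0.5, -0.4]
opening: 0.0929
```

Run:
```python
from holes import *
st(); c=cam('wrist'); save(c,'w10.png'); hubs(c); pins(c,0.07)
c=cam('side'); big=cv2.resize(c['color'][130:370,200:440],None,fx=2.5,fy=2.5); cv2.imwrite('pics/s10.png',big[...,::-1])
```

```text
t 21.4 tcp [0.5941 0.0377 0.3555] jaw 5.8 open 0.0929 F [ 0.4 -0.5 -0.4]
hub [382. 136.] 320 [0.6713 0.078 ] [0.004  0.0588] 5.0
hub [226.4 111.7] 406 [0.463  0.0872] [0.0434 0.0165] 79.5
hub [244.1 116.6] 386 [0.487  0.0827] [0.0433 0.0161] 79.5
hub [212.  188.1] 340 [ 0.445  -0.0199] [0.0428 0.0163] 79.7
hub [228.3 192.9] 293 [ 0.4685 -0.0246] [0.0428 0.0145] 80.1
knob [266.3 122.8] 197 [0.5172 0.0782] r 0.0106 [0.5175 0.0784]
knob [248.8 199.4] 167 [ 0.4994 -0.029 ] r 0.0105 [ 0.499  -0.0291]
knob [195.7 361.8] 120 [ 0.4188 -0.323 ] r 0.0127 [ 0.4188 -0.3228]
```

View pics/w10.png

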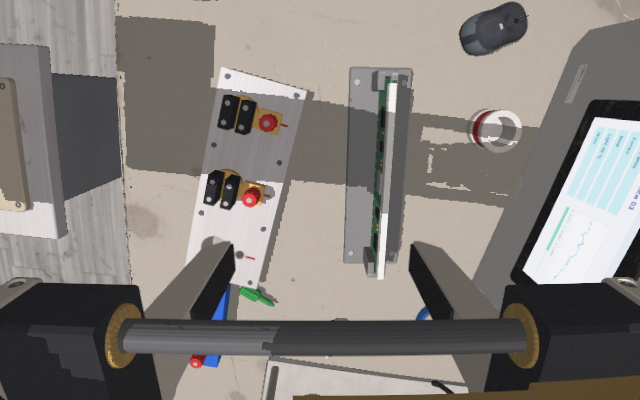

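View pics/s10.png

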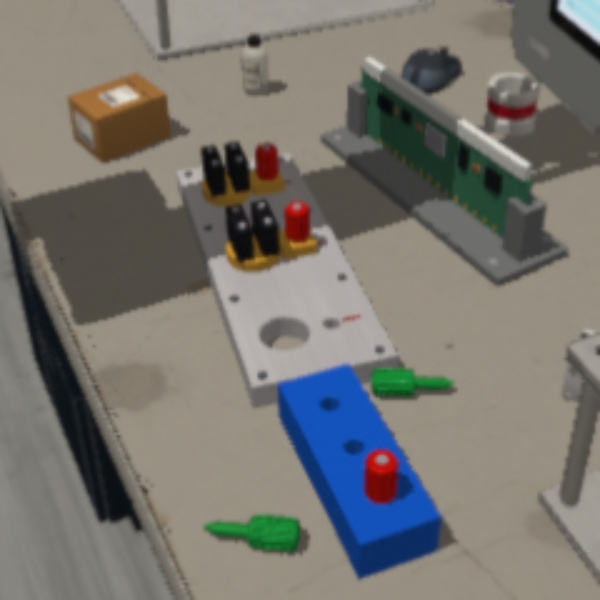

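Both pins stand home in the collars' ears (knobs at (267,123) and (250,198) in the wrist view). The board's white strip runs from (391,88) to (381,277). Now measure the strip.

```bash
cat > strip.py <<'E'
from holes import *
def strip(c,z=None,lo=0.098,hi=0.116,ulim=(340,420)):
    P=world(c);Z=P[...,2]; hsv=cv2.cvtColor(c['color'],cv2.COLOR_RGB2HSV); s,v=hsv[...,1].astype(int),hsv[...,2].astype(int)
    m=(Z>lo)&(Z<hi)&(s<50)&(v>120); m[:, :ulim[0]]=0; m[:,ulim[1]:]=0
    cs=comps(m,100)
    for k,st_,ce in sorted(cs,key=lambda a:-a[1][4])[:3]:
        print('z',np.median(Z[k]).round(4),'px',st_)
        p=onplane(c,np.argwhere(k)[:,::-1],np.median(Z[k]) if z is None else z)[:,:2]
        cc,wh,a=cv2.minAreaRect(p.astype(np.float32)); print('strip',np.round(cc,4),np.round(wh,4),round(a,2))
        d=p-p.mean(0); w=np.linalg.svd(d,full_matrices=False)[2][0]; print('dir deg',np.degrees(np.arctan2(w[1],w[0])).round(2),'mean',p.mean(0).round(4))
E
python3 - <<'E'
from strip import *
c=cam('wrist'); strip(c,0.107)
P=world(c); 
# foot of holder
Z=P[...,2]; m=(Z>0.006)&(Z<0.018); m[:,:330]=0;m[:,430:]=0;m[280:]=0
for k,st_,ce in comps(m,300):
    p=P[k][:,:2]; print('foot',cv2.minAreaRect(p.astype(np.float32)),np.median(Z[k]))
E
```

```text
z 0.1064 px [ 376   83   21  196 1441]
strip [0.6794 0.0153] [0.0109 0.257 ] 5.19
dir deg 95.07 mean [0.679  0.0227]
foot ((0.6805715560913086, 0.014431625604629517), (0.09080683439970016, 0.3106148838996887), 5.112874984741211) 0.011495241297651781
```

Run:
```python
from strip import *
c=cam('side'); P=world(c); 
m=(P[...,2]>0.12)&(P[...,2]<0.4)&(P[...,0]>0.72)&(abs(P[...,1])<0.25)
q=P[m]; print(len(q)); 
for y in np.arange(-0.25,0.25,0.05):
    k=(q[:,1]>=y)&(q[:,1]<y+.05); print(round(y,2),k.sum(), np.percentile(q[k,0],1).round(3) if k.sum() else None)
```

```text
23230
-0.25 5576 0.865
-0.2 2317 0.869
-0.15 2380 0.878
-0.1 2478 0.881
-0.05 2190 0.888
-0.0 1459 0.896
0.05 1253 0.905
0.1 1115 0.914
0.15 1954 0.924
0.2 2508 0.939
```

Request:
{"name": "play_rows", "arguments": {"series": [[[-1,0.085,-0.0225,-0.195,-0.012],[-1,0.085,-0.0225,-0.195,-0.012],[-1,0.085,-0.0225,-0.195,-0.012],[-1,0.085,-0.0225,-0.195,-0.012],[-1,0.085,-0.0225,-0.195,-0.012],[-1,0.085,-0.0225,-0.195,-0.012],[-1,0.085,-0.0225,-0.195,-0.012]]]}}

```text
t: 22.3
tool_pos: [0.6798, 0.0154, 0.1632]
orientation: [2.117, 2.319, 0.003]
force: [0.5, 0.4, 1.0]
opening: 0.0931
```

Run:
```python
from strip import *
s=st(); c=cam('wrist'); save(c,'w11.png'); strip(c,0.107,ulim=(250,400))
print(proj(c,[s['tool_pos']]))
```

```text
t 22.3 tcp [0.6798 0.0154 0.1632] jaw 5.2 open 0.0931 F [0.5 0.4 1. ]
z 0.1064 px [ 314   19   15  302 3889]
strip [0.6784 0.0352] [0.009  0.2162] 5.1
dir deg 95.08 mean [0.6772 0.049 ]
[[320.39504272 248.39759912]]
```

View pics/w11.png

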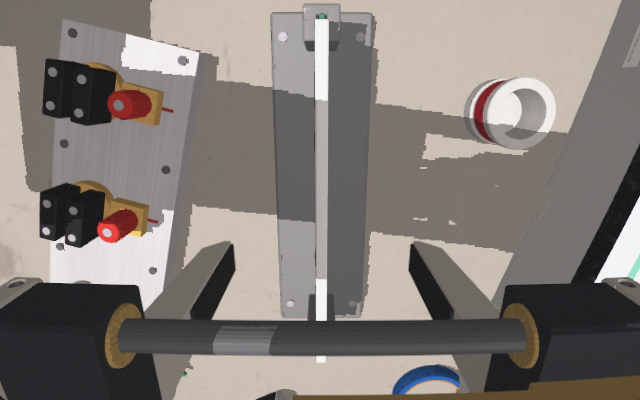

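The strip lies straight under the jaws (x≈320, rows 19–362), between the fingers. Descend and close.

Request:
{"name": "play_rows", "arguments": {"series": [[[-1,0,0,-0.03,0],[-1,0,0,-0.05,0],[-1,0,0,-0.0605,0],[-1,0,0,-0.0605,0],[0.5,0,0,-0.0605,0],[1,0,0,-0.0605,0],[1,0,0,-0.0605,0],[1,0,0,-0.0605,0]]], "force": 30}}

```text
t: 23.15
tool_pos: [0.6796, 0.0152, 0.1012]
orientation: [2.118, 2.319, 0.001]
force: [-0.3, -0.6, -0.4]
opening: 0.0655
```

Request:
{"name": "play_rows", "arguments": {"series": [[[1,0,0,0,0],[1,0,0,0,0],[1,0,0,0,0],[1,0,0,0,0],[1,0,0,0,0],[1,0,0,0,0],[1,0,0,0,0],[1,0,0,0,0]]]}}

```text
t: 23.95
tool_pos: [0.6791, 0.0153, 0.1002]
orientation: [-2.119, -2.32, 0.0]
force: [-0.3, 1.0, 0.6]
opening: 0.0024
```

Run:
```python
from strip import *
s=st()
```

```text
t 23.95 tcp [0.6791 0.0153 0.1002] jaw 5.2 open 0.0024 F [-0.3  1.   0.6]
```

Run:
```python
from strip import *
s=st();  c=cam('wrist'); save(c,'w12.png')
for n in ['side','scene']:
    c=cam(n); save(c,n+'12.png')
```

```text
t 23.95 tcp [0.6791 0.0153 0.1002] jaw 5.2 open 0.0024 F [-0.3  1.   0.6]
```

View pics/w12.png

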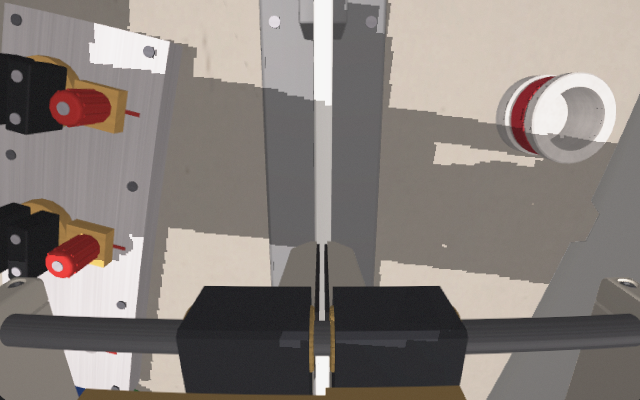

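View pics/side12.png

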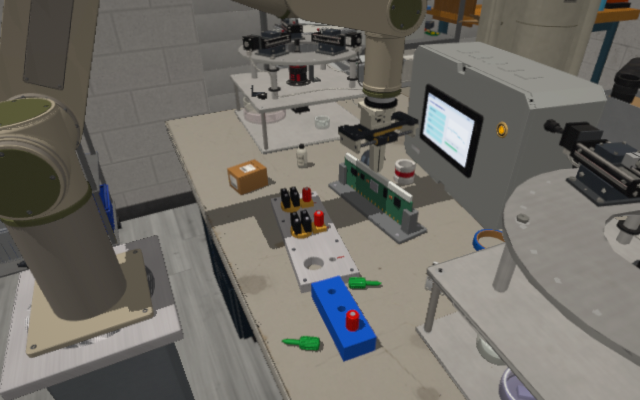

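View pics/scene12.png

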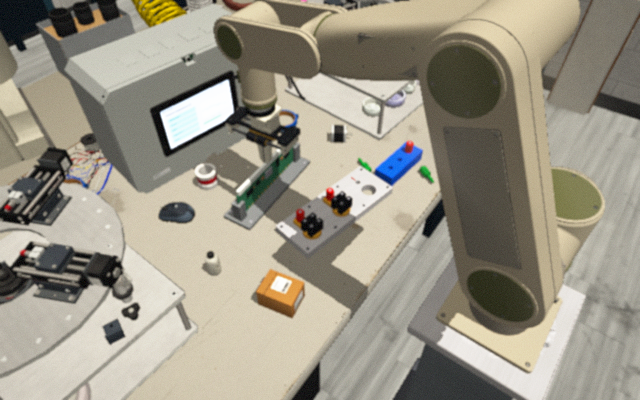

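Run:
```python
from strip import *
c=cam('wrist'); big=cv2.resize(c['color'][200:400,240:400],None,fx=3.7,fy=3,interpolation=cv2.INTER_NEAREST); cv2.imwrite('pics/w12b.png',big[...,::-1])
c=cam('side'); big=cv2.resize(c['color'][110:250,320:440],None,fx=4,fy=4,interpolation=cv2.INTER_CUBIC); cv2.imwrite('pics/s12b.png',big[...,::-1])
```

```text
(no output)
```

View pics/w12b.png

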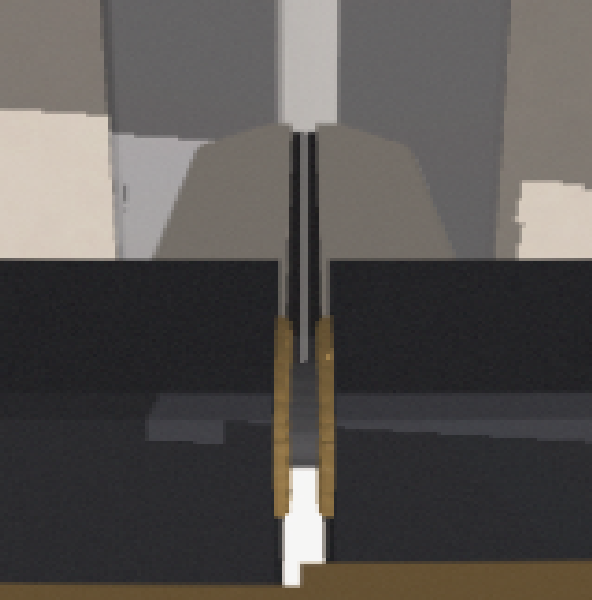

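View pics/s12b.png

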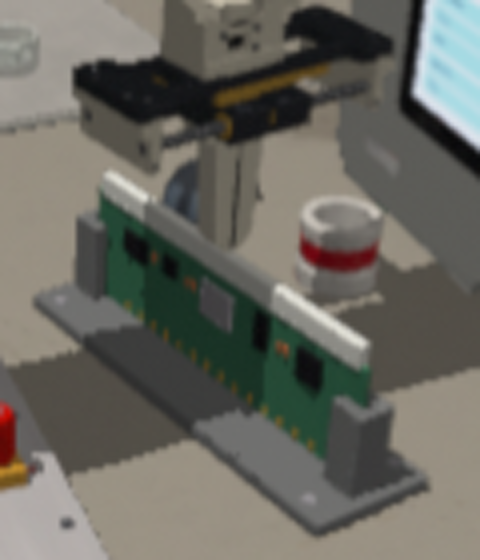

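Run:
```python
from strip import *
s=st(); p=s['tool_pos']
for n in ['side','wrist','scene']:
    c=cam(n); q=proj(c,[p,p-[0,0,.014],[.6795,.0153,.107],[.6795,.0153,.091]]); print(n,q.round(1).tolist())
    P=world(c)
    if n=='side':
        for uv in [(378,165),(377,168),(375,160),(380,162),(374,172),(376,176)]: print(uv,P[uv[1],uv[0]].round(4),c['color'][uv[1],uv[0]])
    if n=='wrist':
        for uv in [(322,200),(322,230),(310,240),(332,240),(322,260),(322,280)]: print(uv,P[uv[1],uv[0]].round(4))
        strip(c,0.107,ulim=(250,400))
```

```text
t 24.2 tcp [0.6791 0.0153 0.1002] jaw 5.2 open 0.0001 F [0.  0.2 0.5]
side [[375.5, 174.6], [375.2, 179.4], [375.8, 172.2], [375.4, 177.8]]
(378, 165) [0.6818 0.0115 0.1287] [70 67 61]
(377, 168) [0.6757 0.0061 0.1244] [100  96  86]
(375, 160) [0.6684 0.0065 0.1481] [109 104  93]
(380, 162) [0.6861 0.0101 0.1367] [107 102  92]
(374, 172) [0.6744 0.0159 0.1087] [106 105  99]
(376, 176) [0.6768 0.0094 0.0999] [94 94 90]
wrist [[320.4, 248.4], [320.5, 238.5], [321.1, 253.6], [321.1, 241.7]]
(322, 200) [0.6773 0.0452 0.1062]
(322, 230) [0.6788 0.0285 0.1058]
(310, 240) [ 0.6732 -0.0184  0.0123]
(332, 240) [ 0.6914 -0.0168  0.012 ]
(322, 260) [0.6793 0.0229 0.1297]
(322, 280) [0.6802 0.0131 0.1311]
z 0.1064 px [ 313    0   21  245 4450]
strip [0.6744 0.0796] [0.009  0.1176] 5.02
dir deg 95.17 mean [0.6739 0.0858]
z 0.1066 px [317 356  10  40 304]
strip [ 0.6873 -0.0682] [0.0057 0.0311] 4.89
dir deg -87.34 mean [ 0.687  -0.0675]
scene [[266.4, 163.6], [266.8, 167.3], [266.0, 161.7], [266.5, 166.0]]
```

Run:
```python
from strip import *
s=st(); p=s['tool_pos']
c=cam('side'); P=world(c)
for v in range(150,184,2): print(v,[ (P[v,u].round(3).tolist(), c['color'][v,u].tolist()) for u in (370,374,378)])
c=cam('wrist');P=world(c)
for uv in [(300,250),(340,250),(305,245),(335,245),(315,244),(327,244),(322,244),(318,243)]: print(uv,P[uv[1],uv[0]].round(4),c['color'][uv[1],uv[0]])
```

```text
t 24.35 tcp [0.6791 0.0152 0.1002] jaw 5.2 open 0.0006 F [-0.4  0.1  0.3]
150 [([0.661, 0.02, 0.171], [84, 80, 73]), ([0.664, 0.007, 0.176], [106, 101, 90]), ([0.676, 0.007, 0.173], [102, 98, 88])]
152 [([0.662, 0.021, 0.165], [83, 79, 72]), ([0.663, 0.005, 0.171], [106, 102, 92]), ([0.677, 0.008, 0.167], [102, 97, 87])]
154 [([0.662, 0.02, 0.16], [83, 80, 72]), ([0.664, 0.006, 0.166], [106, 102, 91]), ([0.678, 0.01, 0.16], [100, 97, 86])]
156 [([0.663, 0.021, 0.154], [83, 80, 72]), ([0.663, 0.004, 0.161], [108, 104, 93]), ([0.679, 0.01, 0.155], [92, 88, 79])]
158 [([0.661, 0.017, 0.15], [84, 81, 74]), ([0.666, 0.007, 0.154], [108, 104, 93]), ([0.677, 0.006, 0.152], [84, 81, 72])]
160 [([0.664, 0.022, 0.142], [84, 82, 75]), ([0.666, 0.007, 0.149], [108, 103, 92]), ([0.678, 0.007, 0.145], [79, 76, 68])]
162 [([0.664, 0.022, 0.136], [83, 81, 74]), ([0.666, 0.006, 0.143], [108, 103, 92]), ([0.68, 0.01, 0.138], [68, 65, 59])]
164 [([0.664, 0.021, 0.131], [83, 80, 73]), ([0.666, 0.006, 0.138], [108, 104, 93]), ([0.679, 0.008, 0.134], [65, 63, 57])]
166 [([0.663, 0.018, 0.128], [85, 81, 74
[... 752 characters left out ...]
.678, 0.019, 0.089], [69, 75, 69]), ([0.676, -0.001, 0.1], [94, 94, 90])]
180 [([0.674, 0.03, 0.078], [54, 61, 58]), ([0.678, 0.018, 0.084], [28, 50, 39]), ([0.676, -0.002, 0.095], [83, 86, 81])]
182 [([0.673, 0.028, 0.074], [69, 70, 71]), ([0.675, 0.013, 0.081], [65, 68, 67]), ([0.68, 0.003, 0.085], [32, 53, 41])]
(300, 250) [0.6684 0.0232 0.1214] [117 110 104]
(340, 250) [0.6879 0.0254 0.1224] [116 110 104]
(305, 245) [0.6706 0.0236 0.1158] [116 111 105]
(335, 245) [0.6857 0.0249 0.1157] [117 111 104]
(315, 244) [0.6756 0.0235 0.1134] [118 110 104]
(327, 244) [0.6817 0.0248 0.115 ] [116 109 102]
(322, 244) [0.6793 0.023  0.1115] [139 135 132]
(318, 243) [0.6771 0.024  0.1128] [125 120 114]
```

The fingers shut completely *above* the strip. In both views the fingertips end at z ≈ 0.111, about 11 mm above (behind) the reported TCP, whereas `tip_reach` says 14 mm ahead. The knobs and hubs were held by just a few mm. I'll use the observed tip position: open, go 20 mm lower, close again.

Request:
{"name": "play_rows", "arguments": {"series": [[[-1,0,0,0,0],[-1,0,0,0,0],[-1,0,0,0,0],[-0.5,0,0,0,0],[-0.5,0,0,-0.01,0],[-0.5,0,0,-0.02,0],[-0.5,0,0,-0.02,0],[-0.5,0,0,-0.02,0]]]}}

```text
t: 25.25
tool_pos: [0.6783, 0.0153, 0.079]
orientation: [-2.118, -2.318, 0.002]
force: [0.1, -0.2, 0.6]
opening: 0.0598
```

Run:
```python
from strip import *
s=st(); c=cam('wrist'); big=cv2.resize(c['color'][100:400,200:440],None,fx=2.5,fy=2); cv2.imwrite('pics/w13.png',big[...,::-1])
c=cam('side'); big=cv2.resize(c['color'][110:250,320:440],None,fx=4,fy=4,interpolation=cv2.INTER_CUBIC); cv2.imwrite('pics/s13.png',big[...,::-1])
```

```text
t 25.25 tcp [0.6783 0.0153 0.079 ] jaw 5.2 open 0.0598 F [ 0.1 -0.2  0.6]
```

View pics/w13.png

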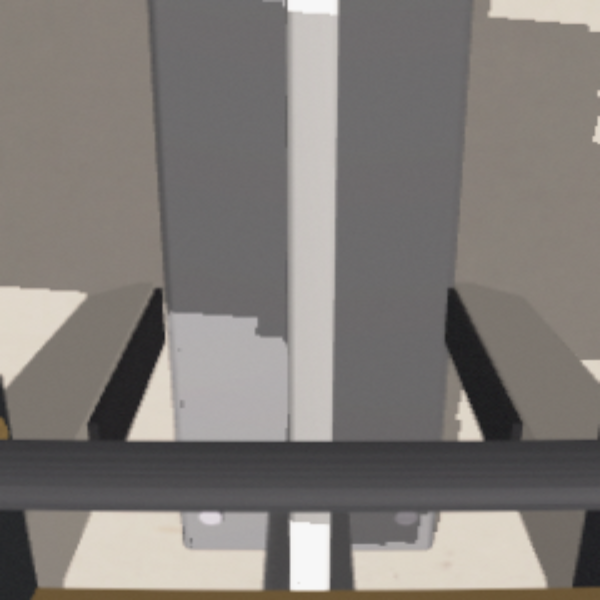

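View pics/s13.png

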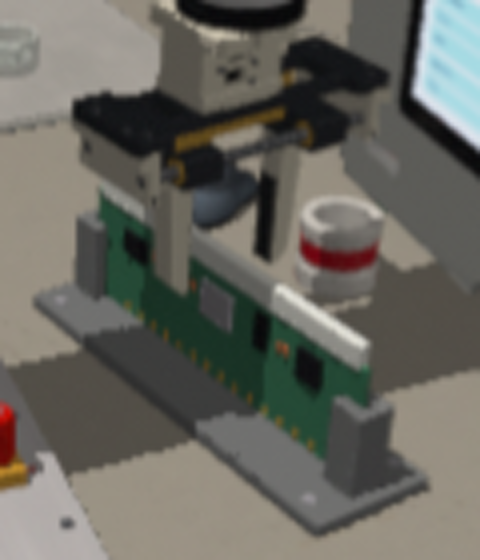

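The fingers now straddle the strip in both views. Close and check the opening reads about 9 mm.

Request:
{"name": "play_rows", "arguments": {"series": [[[0,0.001,0,0,0],[0.5,0.001,0,0,0],[1,0.001,0,0,0],[1,0.001,0,0,0],[1,0.001,0,0,0],[1,0.001,0,0,0],[1,0.001,0,0,0],[1,0.001,0,0,0]]]}}

```text
t: 26.15
tool_pos: [0.6801, 0.0153, 0.0802]
orientation: [-2.119, -2.32, 0.0]
force: [0.6, -0.1, 0.1]
opening: 0.0106
```

Request:
{"name": "play_rows", "arguments": {"series": [[[1,0,0,0,0],[1,0,0,0,0],[1,0,0,0,0],[1,0,0,0,0]]]}}

```text
t: 26.55
tool_pos: [0.6801, 0.0152, 0.0802]
orientation: [-2.119, -2.319, 0.0]
force: [0.3, -0.1, 0.4]
opening: 0.0088
```

Run:
```python
from strip import *
s=st()
c=cam('side'); pins(c,.07); big=cv2.resize(c['color'][110:250,320:440],None,fx=4,fy=4,interpolation=cv2.INTER_CUBIC); cv2.imwrite('pics/s14.png',big[...,::-1])
```

```text
t 26.55 tcp [0.6801 0.0152 0.0802] jaw 5.2 open 0.0088 F [ 0.3 -0.1  0.4]
knob [306.1 189.6] 32 [0.5133 0.0751] r 0.0111 [0.5141 0.0752]
knob [318.4 212.8] 47 [ 0.4961 -0.03  ] r 0.0128 [ 0.4971 -0.0298]
knob [352.1 315.3] 105 [ 0.4165 -0.3257] r 0.0123 [ 0.416  -0.3251]
```

View pics/s14.png

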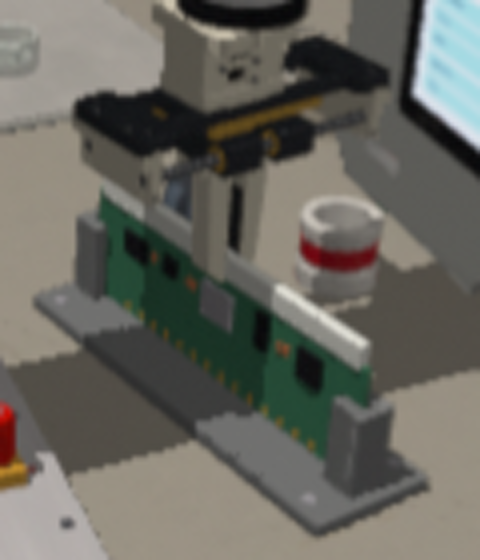

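Strip held (opening 8.8 mm). Before lifting, I check that both pins are really home, since lifting early would fail the run.

Run:
```python
from strip import *
c=cam('wrist'); save(c,'w15.png'); P=world(c); Z=P[...,2]; hsv=cv2.cvtColor(c['color'],cv2.COLOR_RGB2HSV); h,s,v=[hsv[...,i].astype(int) for i in range(3)]
m=((h<8)|(h>172))&(s>90)&(v>60); m[:,200:]=0
m=cv2.morphologyEx(m.astype(np.uint8),cv2.MORPH_CLOSE,np.ones((7,7)))
for k,st_,ce in comps(m,100):
    z=Z[k]; print('knob',ce.round(),st_[4],'top z',np.percentile(z,[50,80,90,95,99]).round(4)); kk=k&(Z>np.percentile(z,85)); print(P[kk].mean(0).round(4))
b=(h>12)&(h<30)&(s>110)&(Z>.03)&(Z<.045); b[:,200:]=0
for k,st_,ce in comps(b,100): print('brass',ce.round(),np.median(Z[k]).round(4))
w=(s<40)&(v>140)&(Z>.015)&(Z<.03); w[:,200:]=0; print('plate',np.median(Z[w]), 'hub', [np.median(Z[k]).round(4) for k,_,_ in comps((v<60)&(Z>.06)&(Z<.08)&(np.arange(640)<200),100)])
```

```text
knob [ 57. 108.] 2233 top z [nan nan nan nan nan]
[nan nan nan]
knob [ 54. 266.] 1614 top z [nan nan nan nan nan]
[nan nan nan]
brass [22. 57.] 0.0352
brass [ 81. 102.] 0.0351
brass [ 56. 240.] 0.035
plate 0.023426677749768726 hub [np.float64(0.0646), np.float64(0.0655)]<stdin>:6: RuntimeWarning: Mean of empty slice.
  ret = um.true_divide(
```

View pics/w15.png

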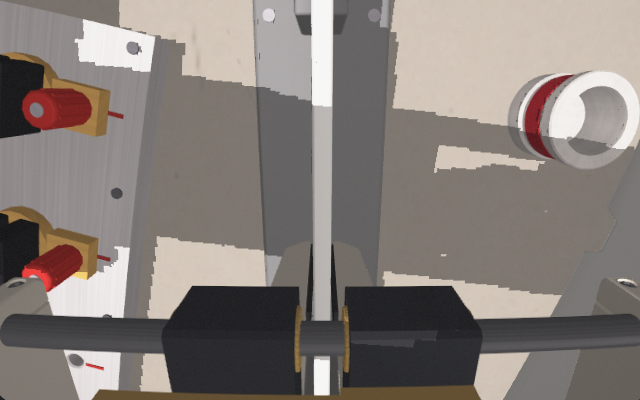

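Run:
```python
from strip import *
c=cam('wrist'); P=world(c); Z=P[...,2]
for (u,v) in [(37,110),(38,277),(35,108)]: print('cap',np.nanmedian(P[v-2:v+3,u-2:u+3].reshape(-1,3),0).round(4))
hsv=cv2.cvtColor(c['color'],cv2.COLOR_RGB2HSV); h,s,v=[hsv[...,i].astype(int) for i in range(3)]
m=((h<8)|(h>172))&(s>90)&(v>40)&np.isfinite(Z); m[:,200:]=0
for k,st_,ce in comps(m,100): print('knob',ce.round(),'z',np.percentile(Z[k],[1,5,50,95,99]).round(4))
```

```text
cap [0.5178 0.078  0.0701]
cap [ 0.5025 -0.0264  0.0704]
cap [0.5166 0.0789 0.07  ]
knob [ 57. 108.] z [0.0377 0.0408 0.0637 0.0701 0.0707]
knob [ 54. 266.] z [0.0373 0.0396 0.0589 0.0698 0.0706]
```

Both caps read z = 0.070, exactly home (36 + 34 mm). Lift straight up.

Request:
{"name": "play_rows", "arguments": {"series": [[[1,0,0,0.01,0],[1,0,0,0.025,0],[1,0,0,0.045,0],[1,0,0,0.07,0],[1,0,0,0.095,0],[1,0,0,0.12,0],[1,0,0,0.13,0],[1,0,0,0.13,0]]]}}

```text
t: 27.5
tool_pos: [0.6816, 0.0152, 0.2136]
orientation: [2.116, 2.317, 0.005]
force: [0.5, 0.1, -2.7]
opening: 0.0086
```

Run:
```python
from strip import *
s=st(); c=cam('wrist'); save(c,'w16.png'); strip(c,lo=0.22,hi=0.25,ulim=(250,400))
c=cam('side'); save(c,'s16.png')
```

```text
t 27.5 tcp [0.6816 0.0152 0.2136] jaw 5.2 open 0.0086 F [ 0.5  0.1 -2.7]
z 0.2397 px [ 310    0   24  320 6191]
strip [0.6783 0.0605] [0.0091 0.1461] 5.44
dir deg 95.26 mean [0.6772 0.0707]
z 0.2398 px [314 356  16  40 629]
strip [ 0.688  -0.0494] [0.0084 0.0276] 4.82
dir deg -84.91 mean [ 0.6879 -0.0491]
```

View pics/s16.png

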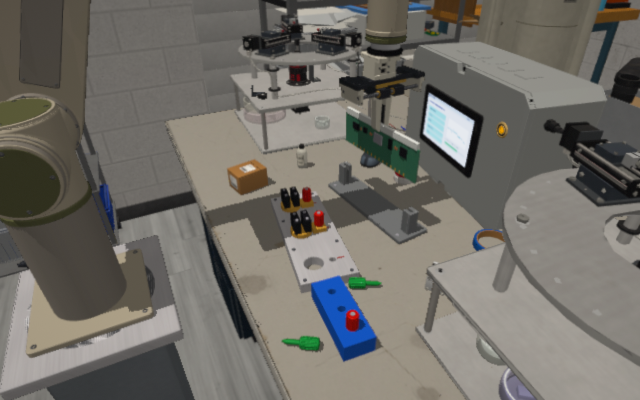

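View pics/w16.png

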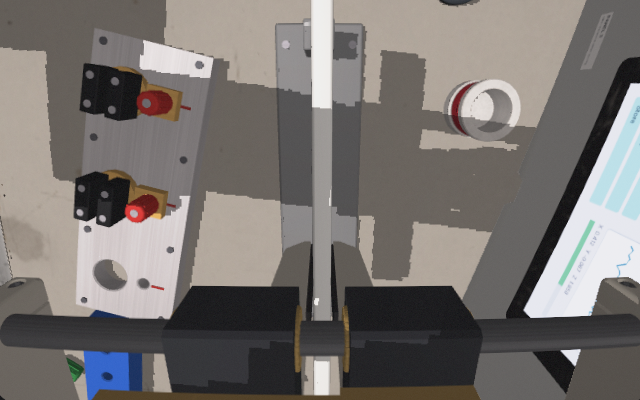

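The board is out (top 0.240, bottom ≈ 0.145), hanging straight; the holder stayed. Carry it over the stand and turn it -15°.

Request:
{"name": "play_rows", "arguments": {"series": [[[1,-0.02,-0.004,0,-0.03],[1,-0.05,-0.008,0,-0.07],[1,-0.085,-0.014,0,-0.11],[1,-0.12,-0.02,0,-0.15],[1,-0.155,-0.026,0,-0.19],[1,-0.19,-0.032,0,-0.23],[1,-0.215,-0.037,0,-0.255],[1,-0.225,-0.0384,0,-0.263]]]}}

```text
t: 28.4
tool_pos: [0.4525, -0.0233, 0.2084]
orientation: [-2.404, -2.019, 0.003]
force: [-0.4, -0.4, -2.3]
opening: 0.0089
```

Request:
{"name": "play_rows", "arguments": {"series": [[[1,0,0,0,0],[1,0,0,-0.02,0],[1,0,0,-0.02,0],[1,0,0,-0.02,0]]]}}

```text
t: 28.8
tool_pos: [0.4552, -0.0229, 0.1896]
orientation: [-2.403, -2.021, 0.002]
force: [-0.6, 0.4, -1.9]
opening: 0.0089
```

Run:
```python
from strip import *
s=st(); c=cam('wrist'); save(c,'w17.png'); strip(c,lo=0.2,hi=0.23,ulim=(250,400)); hubs(c)
c=cam('side'); save(c,'s17.png')
```

```text
t 28.8 tcp [ 0.4552 -0.0229  0.1896] jaw -9.9 open 0.0089 F [-0.6  0.4 -1.9]
z 0.2159 px [ 310    0   24  321 6438]
strip [0.4637 0.0216] [0.1466 0.0095] 80.1
dir deg -99.88 mean [0.4653 0.0311]
z 0.2159 px [314 356  16  40 631]
strip [ 0.4447 -0.0867] [0.0275 0.0084] 80.24
dir deg -99.92 mean [ 0.4448 -0.0863]
hub [303.6  61.5] 583 [0.4604 0.0871] [0.0432 0.0099] 79.4
hub [339.7  61.2] 610 [0.4886 0.0822] [0.0432 0.0105] 80.3
hub [305.4 188.8] 458 [ 0.4416 -0.0202] [0.0431 0.01  ] 79.8
hub [338.2 189.2] 521 [ 0.4701 -0.0252] [0.0432 0.011 ] 80.1
```

View pics/w17.png

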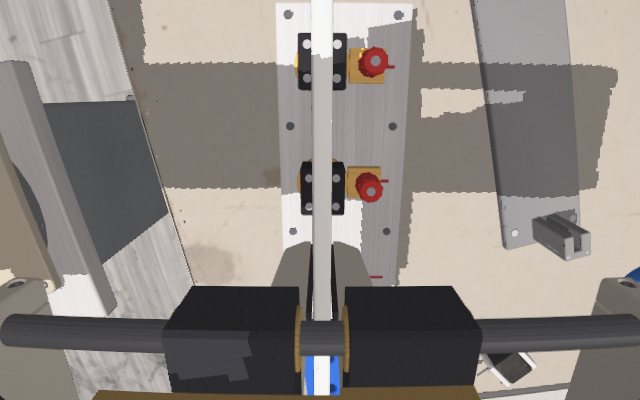

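View pics/s17.png

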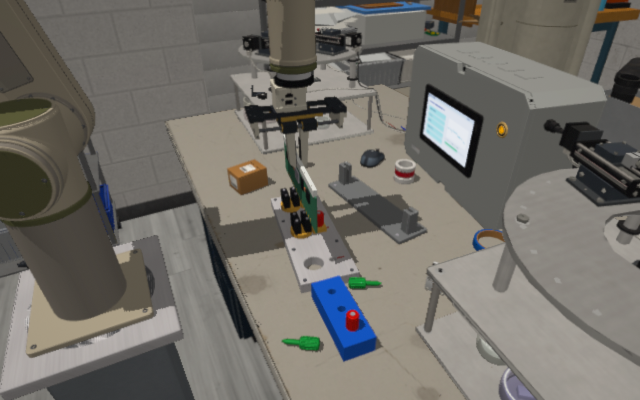

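The board's line (n·x = 0.4530) agrees with the slots' (0.4530 and 0.4532) within about 0.2 mm, angle 80.1° against 80°. Lower it gently.

Request:
{"name": "play_rows", "arguments": {"series": [[[1,0,0,0,0],[1,0,0,-0.02,0],[1,0,0,-0.035,0],[1,0,0,-0.042,0],[1,0,0,-0.045,0],[1,0,0,-0.045,0]]]}}

```text
t: 29.5
tool_pos: [0.4549, -0.0231, 0.145]
orientation: [-2.404, -2.021, 0.001]
force: [-0.3, -0.1, -1.3]
opening: 0.0086
```

Run:
```python
from strip import *
s=st(); c=cam('wrist'); save(c,'w18.png'); strip(c,lo=0.15,hi=0.19,ulim=(250,400)); hubs(c)
c=cam('side'); big=cv2.resize(c['color'][110:290,240:400],None,fx=3.5,fy=3.3,interpolation=cv2.INTER_CUBIC); cv2.imwrite('pics/s18.png',big[...,::-1])
```

```text
t 29.5 tcp [ 0.4549 -0.0231  0.145 ] jaw -9.9 open 0.0086 F [-0.3 -0.1 -1.3]
z 0.1712 px [ 310    0   24  321 6405]
strip [0.4634 0.0214] [0.1466 0.0092] 80.17
dir deg -99.91 mean [0.4651 0.031 ]
z 0.1713 px [314 356  16  40 635]
strip [ 0.4444 -0.0869] [0.0275 0.0084] 80.13
dir deg -99.97 mean [ 0.4445 -0.0866]
hub [301.6  54.9] 943 [0.4611 0.0867] [0.0435 0.0115] 80.0
hub [341.6  54.1] 1002 [0.4878 0.082 ] [0.0437 0.0118] 80.6
hub [303.8 203.6] 688 [ 0.4425 -0.0203] [0.0432 0.011 ] 80.1
hub [339.9 203.8] 788 [ 0.4697 -0.025 ] [0.0434 0.0124] 80.6
```

View pics/s18.png

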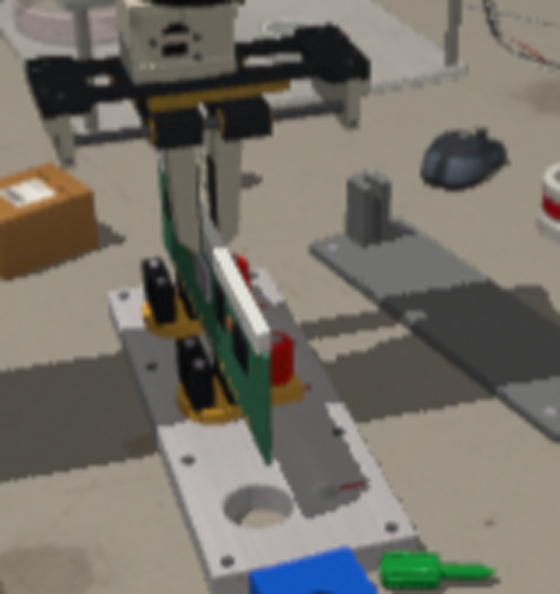

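View pics/w18.png

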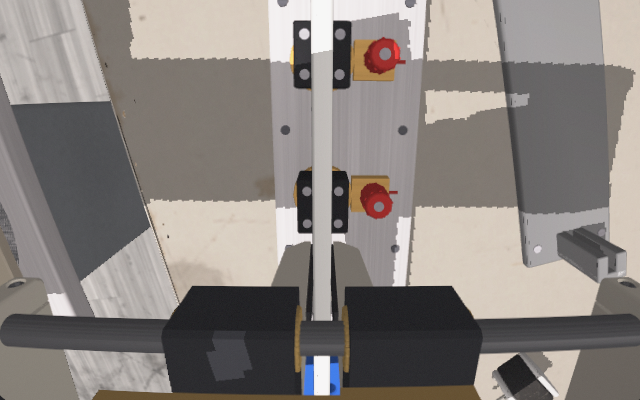

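Request:
{"name": "play_rows", "arguments": {"series": [[[1,0,0,-0.006,0],[1,0,0,-0.012,0],[1,0,0,-0.018,0],[1,0,0,-0.024,0],[1,0,0,-0.03,0],[1,0,0,-0.035,0],[1,0,0,-0.038,0],[1,0,0,-0.038,0]]]}}

```text
t: 30.4
tool_pos: [0.4547, -0.0231, 0.1067]
orientation: [-2.404, -2.021, 0.001]
force: [-0.3, 0.4, -1.0]
opening: 0.0087
```

Run:
```python
from strip import *
s=st(); c=cam('wrist'); strip(c,lo=0.11,hi=0.15,ulim=(250,400)); hubs(c)
```

```text
t 30.4 tcp [ 0.4547 -0.0231  0.1067] jaw -9.9 open 0.0087 F [-0.3  0.4 -1. ]
z 0.1329 px [ 310    0   24  321 6398]
strip [0.4631 0.0215] [0.1466 0.0091] 80.01
dir deg -99.9 mean [0.4649 0.0311]
z 0.1329 px [313 356  17  40 633]
strip [ 0.4441 -0.0869] [0.0276 0.0086] 80.52
dir deg -99.72 mean [ 0.4443 -0.0865]
hub [299.   47.1] 1478 [0.4615 0.0866] [0.0433 0.0127] 80.2
hub [344.3  46.2] 1591 [0.4872 0.0822] [0.0433 0.0134] 80.3
hub [301.9 215.9] 874 [ 0.4434 -0.0168] [0.0364 0.0121] 79.8
hub [342.2 216.1] 1008 [ 0.4695 -0.0217] [0.0367 0.0138] 80.1
```

Request:
{"name": "play_rows", "arguments": {"series": [[[1,0,0,-0.001,0],[1,0,0,-0.002,0],[1,0,0,-0.0025,0],[1,0,0,-0.0025,0]]]}}

```text
t: 30.85
tool_pos: [0.4551, -0.0232, 0.1047]
orientation: [-2.405, -2.022, -0.0]
force: [0.1, -0.2, -2.0]
opening: 0.0086
```

Request:
{"name": "play_rows", "arguments": {"series": [[[1,0,0,-0.0015,0],[1,0,0,-0.0015,0]]]}}

```text
t: 31.05
tool_pos: [0.4557, -0.0233, 0.1041]
orientation: [2.404, 2.021, 0.001]
force: [-1.4, -0.3, 3.4]
opening: 0.0085
```

Run:
```python
from strip import *
s=st(); c=cam('wrist'); strip(c,lo=0.11,hi=0.15,ulim=(250,400))
```

```text
t 31.05 tcp [ 0.4557 -0.0233  0.1041] jaw -9.9 open 0.0085 F [-1.4 -0.3  3.4]
z 0.1304 px [ 311    0   23  321 6353]
strip [0.464  0.0213] [0.1466 0.0091] 80.01
dir deg -99.92 mean [0.4658 0.0307]
z 0.1303 px [314 356  16  40 632]
strip [ 0.4452 -0.0871] [0.0275 0.0084] 79.99
dir deg -99.86 mean [ 0.4452 -0.0867]
```

Force turned to +3.4 N up with the top at 0.130: seated. Open and withdraw.

Request:
{"name": "play_rows", "arguments": {"series": [[[0.6,0,0,0,0],[0.2,0,0,0,0],[-0.3,0,0,0,0],[-0.5,0,0,0,0],[-0.5,0,0,0,0],[-0.5,0,0,0,0],[-0.5,0,0,0.03,0],[-0.5,0,0,0.07,0]]]}}

```text
t: 31.9
tool_pos: [0.453, -0.0228, 0.1716]
orientation: [-2.402, -2.019, 0.006]
force: [1.5, -0.4, -0.5]
opening: 0.0668
```

Request:
{"name": "play_rows", "arguments": {"series": [[[-0.5,0,0,0.05,0],[-0.5,0,0,0.1,0],[-0.5,0,0,0.14,0],[-0.5,0,0.0,0.14,0],[-0.5,0,0,0.14,0]]]}}

```text
t: 32.4
tool_pos: [0.4557, -0.0233, 0.3142]
orientation: [2.403, 2.02, 0.002]
force: [0.7, 0.1, -1.3]
opening: 0.0695
```

Run:
```python
from strip import *
s=st(); c=cam('wrist'); save(c,'w20.png'); strip(c,lo=0.11,hi=0.15,ulim=(250,400)); hubs(c); pins(c,.07)
P=world(c)
c=cam('side'); big=cv2.resize(c['color'][110:330,220:440],None,fx=2.7,fy=2.7,interpolation=cv2.INTER_CUBIC); cv2.imwrite('pics/s20.png',big[...,::-1])
c=cam('scene'); save(c,'sc20.png')
```

```text
t 32.4 tcp [ 0.4557 -0.0233  0.3142] jaw -9.9 open 0.0695 F [ 0.7  0.1 -1.3]
z 0.1304 px [ 316   47   10  237 1923]
strip [ 0.4554 -0.0237] [0.2577 0.0092] 79.98
dir deg -99.89 mean [ 0.4575 -0.0133]
hub [309.6  72.3] 391 [0.4622 0.0868] [0.0433 0.0129] 79.8
hub [331.4  71.7] 426 [0.4867 0.0825] [0.0433 0.0141] 80.7
hub [310.2 163. ] 327 [ 0.4437 -0.0204] [0.0429 0.0136] 79.3
hub [330.5 164.3] 378 [ 0.4681 -0.0256] [0.0442 0.0138] 80.3
hub [ 16.7 176.1] 424 [0.0591 0.0334] [0.0079 0.0573] 30.4
knob [357.5  71.1] 274 [0.517  0.0776] r 0.0108 [0.5169 0.0778]
knob [355.2 164. ] 227 [ 0.4983 -0.0295] r 0.0107 [ 0.4983 -0.0294]
knob [330.4 362.6] 139 [ 0.4182 -0.3232] r 0.012 [ 0.4183 -0.3232]
```

View pics/w20.png

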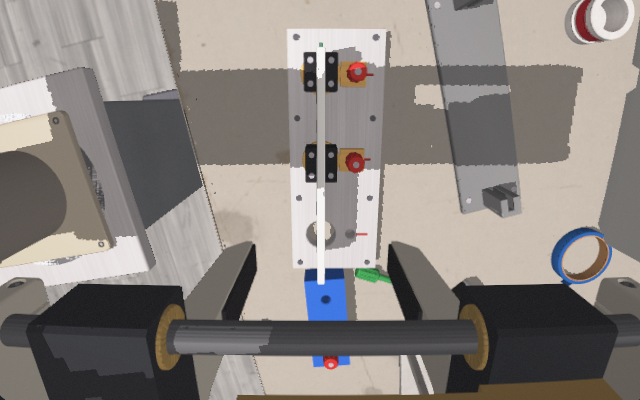

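View pics/s20.png

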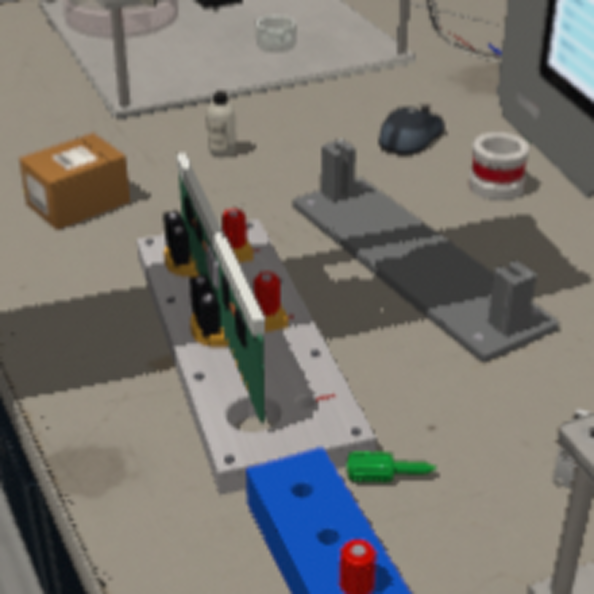

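View pics/sc20.png

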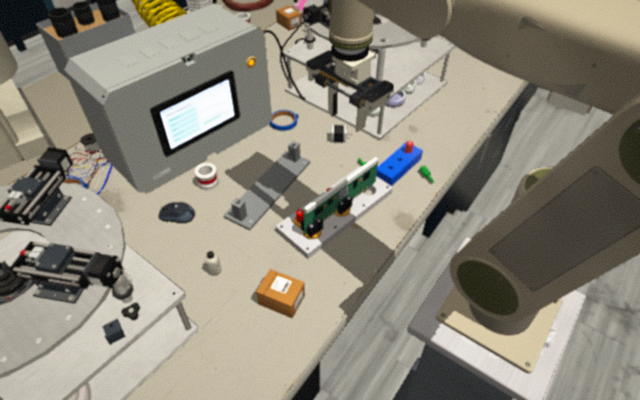

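The board stands upright in both slots: strip centre is (0.4554, -0.0237) against stand centre ≈ (0.456, -0.023), its top is at 0.130 (nominal 0.131) and its angle is 80.0°. Both knobs are on their ears, and the box, bottle and motor are where they were. The arm is clear, so I hand in.

Run:
```python
from h import *
print(robot.close_job())
```

```text
the job is handed in; nothing more can be done
None
```

The job is handed in: both collars are pinned and the board stands in their slots. `close_job` gave no verdict. Nest 3 was empty, so the third pin stays in the block.

**What I did:**
- I turned collar 1 (nest 1) by about -32° and collar 2 (nest 2) by about -51°, and put a red pin fully home through each ear.
- I then lifted the board straight up out of its holder, turned it -15° and lowered it into the slots. I released it after the force turned to about 3 N upwards.

**Last checks, by camera:**

| Check | Reading |
|---|---|
| Pins | Knob tops at z = 0.070, the nominal height fully home; knobs still over their ears at the end |
| Collars | Square to the stand within about 1° |
| Board position | Within about 1 mm of the stand's centre |
| Board height and angle | Top edge at 0.130 (nominal 0.131); parallel to the row within about 0.2° |
| Box, bottle, motor | Not touched; no shift seen |
| Arm | Well clear at hand-in (TCP 0.31 m up) |

**What disagreed:**
- **Fingertips:** the cameras showed them about 11 mm behind the TCP, but `robot.tip_reach` says 14 mm ahead. My first board grasp therefore shut on air above the strip. I opened, went 20 mm lower and regrasped, with the opening at 8.8 mm on the 9 mm strip. The collars and pins must have been held by only a few millimetres, but they turned and seated properly.
- **Camera positions:** the side camera read positions 2–4 mm away from the wrist camera, so I used the wrist camera for placing.
- **Green decoy pins:** both toppled while the arm was elsewhere.

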